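Set up the hob for grilling sweet potatoes

ROBOT

A 6-joint arm with a two-finger parallel gripper is mounted at the origin on the work surface. World frame = base frame: x ahead of the robot, y to its left, z up, the work surface at z = 0. Lengths are in m, angles in rad, forces in N, time in s.
With the tool pointing down it reaches from about 0.3 to 0.875 m from the base axis. Payload 6.4 kg.
Tool frame: the origin (TCP) lies at the centre of the arm's flange, where the gripper is bolted on; the fingertips stand 173 mm ahead of it and the grasp point (between the pads) lies 155 mm ahead of it; z points along the fingers, x is the direction in which the jaws open and shut, and the axes are right-handed (so a half turn about z gives the same grasp; the last joint's range is limited). The gripper opens to 85 mm and grips with 20 to 120 N. Pads are 22 mm wide; open, the fingers measure 114 mm over their backs; the gripper's body (76 mm by 85 mm) begins 54 mm behind the grasp point. The pads swing forward as they close: fully open they stand 13 mm farther back than shut.
Start: joints at [1.138, 0.181, 1.607, -0, 1.354, -0.206], TCP at [0.129, 0.56, 0.405] pointing down, gripper open.
Joint ranges: [-2.99, 2.99], [-0.89, 2.07], [0.3, 2.58], [-1.14, 4.28], [0, 2.63], [-3.12, 3.12]. Speed limits (rad/s): [2.57, 2.57, 3.01, 3.14, 3.14, 3.14].

INTERFACE

Orientations are given as a unit quaternion [w, x, y, z].
In Python, from bench import ctrl gives the robot as it stands. The module is installed in compiled form; this text tells all that it offers.
- The arm moves only by the tool move_arm, never from a script. Its argument "moves" is a list of rows, each an object of numbers: "gripper": the opening in per cent of the stroke, from 0 (shut) to 100 (fully open); "x", "y", "z": the shift along the tool's x, y, z in cm; "roll": the turn about the tool's z in degrees. In form: [{"gripper": .., "x": .., "y": .., "z": .., "roll": ..}, ...]. A call has 1 to 5 rows; each row shifts and turns the commanded pose from where the row before left it, along the tool's axes as they then stand; what a row does not reach is not made up. A row lasts 1/8 s, in which the tool goes at most 62.5 mm and 10.7 degrees, less where a joint would pass 70% of its speed; a pose out of reach is approached as far as the arm can. A call is refused whole if a number of a shift passes 6.25 or a number of a turn 10.7, either way. A call with a gripper value outside its range is refused whole. The fingers move at their own pace and stop on an object; the grip force is fixed at half the most. Time passes only in rows, so rows that do not move let the fingers close. It gives the time, the measured TCP pose, the force and the opening at its end, in the units of the state.
- ctrl.get_obs(): the state, without advancing time (a new reading comes with each control period).
- ctrl.camera(name): name is "scene" or "top" or "wrist"; returns a dict with "img" (400x640x3 uint8, red, green, blue), "fx", "fy", "cx", "cy" (pixels), "D" ([k1, k2, p1, p2, k3] as OpenCV has them; the pictures are not rectified), "world_from_camera" (4x4, takes a point from camera to world coordinates); the wrist camera has in their place "tool_from_camera" (4x4, takes a point from camera to tool coordinates, whose origin is the TCP and whose axes are the tool frame's). Camera axes: x right, y up, looking along -z (the intrinsics and any distortion apply to the point x, -y, -z); pixel columns grow to the right and rows downward; lengths in m; the calibration is good to about 2 mm. A picture is of the moment at which its call begins: read the wrist's pose just before it. There is no depth.
- ctrl.hand_in(): hands the job in, once; it reports no verdict.
The state is a dict: "time_s": time; "q": joint angles; "dq": joint speeds; "joint_efforts": joint torques, N m; "eef_pos": TCP position; "eef_rot": TCP orientation; "wrist_force": force on the tool from outside, world axes, zero at the start; "torque": the same for the moment, N m; "opening": opening from 0.0 (shut) to 1.0 (fully open).
Only numpy, scipy, OpenCV 4.12 (cv2) and the standard library are available. Lean on these libraries where they do the work, as an engineer would, in place of code of your own. Each camera call takes 0.05 s, during which the arm holds its last target. There are 200 camera calls.

TASK

Get the hob ready for grilling: slide the extractor vent's cover fully back until it clicks home, and walk the griddle plate from the worktop onto the hob so that it sits squarely and centrally in the printed rectangle; it is too wide and heavy to carry one-handed, so lift one end by its handle, swing it round while the other end stays planted, set it down, and go on with alternate ends, never having both ends off the surface at once. Only when the empty griddle is in place, lay every sweet potato half from the chopping board on it, cut side down, flat and beside one another inside its rim. Leave the other things on the worktop where they are.

Things in the scene. Friction and masses are not known exactly. Their poses are not given: they have to be found in the camera images.
- hob: built-in black glass hob, 510 (x, front to back) by 290 (y), standing 6 above the worktop, fixed; its place and yaw vary. Origin at worktop level under the centre of the glass. On its left (+y) side it carries a flush steel vent module 110 wide (centre line at y +205) with a sliding cover between two low rails.
- zone (a point): centre of the rectangle printed on the hob glass, on the glass surface; the rectangle is 300 (hob x) by 190 (hob y): the griddle plate with its handles belongs centrally in it, its long axis along the hob's x, either way round.
- vent (a joint): travel of the vent cover, m: 0 fully shut (forward), 0.120 fully open, pushed back along the hob's +x. A sprung ball catch near the end resists with about 6 N between 0.106 and 0.113, then snaps the cover home beyond it, against the stop at 0.120. About 2 N of friction on the way. It starts between 0 and 0.04.
- vent_grip (a point): point in the middle of the black upright grip rib on the vent cover, 34 above the worktop, 6 below the top of the rib. The rib is 12 thick along the hob's x, 64 long across (y); its top is 40 and the cover it stands on 11 above the worktop.
- griddle: cast aluminium griddle plate, ribbed, 220 long (x) by 150 wide (y), about 0.85 kg, standing on feet; 320 long over the two end handles. Origin at the centre, on the level of the undersides of the feet. The plate's underside is 10, its cooking face 18 and its 5 wide rim 24 above the origin; flat area inside the rim 210 by 140. It starts on the worktop, right of the hob.
- end_a: the -x end of the griddle (moves with it). Origin on the centre line below the plate's end, level with the feet's undersides, 105 from the griddle's origin; x points outwards, z up. Handle: black tongue from x 0 to 55 (clear of the plate from x 5), 24 wide, 12 thick, its middle at z 20; grip it across its width near x 35. Two feet, 12 across, 10 high, at x -7, y +-35.
- end_b: the +x end of the griddle (moves with it). Origin on the centre line below the plate's end, level with the feet's undersides, 105 from the griddle's origin; x points outwards, z up. Handle: black tongue from x 0 to 55 (clear of the plate from x 5), 24 wide, 12 thick, its middle at z 20; grip it across its width near x 35. Two feet, 12 across, 10 high, at x -7, y +-35.
- board: wooden chopping board, 250 (x) by 160 (y) by 10 thick, fixed, on the right; origin at the centre of its underside.
- potato1: one of up to four sweet potato halves (2 to 4 are present): 84 long along its x axis, 42 wide along y, 27 high, brownish red, sides upright below and domed above, flat cut face down. Origin at the centre of the flat cut face. About 80 g. They start apart on the chopping board, cut side down.
- potato2: one of up to four sweet potato halves (2 to 4 are present): 84 long along its x axis, 42 wide along y, 27 high, brownish red, sides upright below and domed above, flat cut face down. Origin at the centre of the flat cut face. About 80 g. They start apart on the chopping board, cut side down.
- potato3: one of up to four sweet potato halves (2 to 4 are present): 84 long along its x axis, 42 wide along y, 27 high, brownish red, sides upright below and domed above, flat cut face down. Origin at the centre of the flat cut face. About 80 g. They start apart on the chopping board, cut side down.
- potato4: one of up to four sweet potato halves (2 to 4 are present): 84 long along its x axis, 42 wide along y, 27 high, brownish red, sides upright below and domed above, flat cut face down. Origin at the centre of the flat cut face. About 80 g. They start apart on the chopping board, cut side down.
- bowl: white bowl, 110 across, 50 high; bystander, to be left where it stands
- salt_jar: glass jar, 56 across, 85 high; bystander, to be left where it stands
- tin: food tin, 60 across, 60 high; bystander, to be left where it stands
- spatula: spatula, 260 long, lying; bystander, to be left where it stands
- mug: blue mug, 72 across, 75 high; bystander, to be left where it stands
There are look-alikes about, which are no part of the job. What is shaped like the potato1 but black or purple is not meant.

How it is judged:
By the outcome, as a careful person would: the job done as asked, in the order asked, and still so for the second after the job is handed in, with the robot touching nothing.
Of potato1, potato2, potato3, potato4 only 2 to 4 are there at a start; the rules pass over those that are not, and their reading is None.
At some moment in a run one of potato1, potato2, potato3, potato4 may be knocked a few centimetres aside while the robot is not near it.
Once in a run the grip may slacken for a moment while it holds something.
It also fails if it takes over 210 s, if anything falls off the work surface, if the arm or the gripper's body presses on something with over 40 N, if the wrist force passes 120 N, or if a joint passes its speed limit or range.

## Working session

There is one attempt and no reset: what is moved stays moved. The work goes in short steps, Python scripts to look and compute and a tool call to move; the robot and the scene stay as the last step left them, time stands still between calls to the robot, and variables do not carry over. Pictures are saved under pics/ and viewed, about 12 in all and at most 16, crops included, and the job is handed in when it is done.

Besides the shell and the picture viewer there is one more tool, called as name(argument=value, ...) on one line, values as JSON. move_arm: Moves the arm, as the interface text tells. Its arguments: {"type":"object","properties":{"moves":{"type":"array","items":{"type":"object","properties":{"gripper":{"type":"number"},"x":{"type":"number"},"y":{"type":"number"},"z":{"type":"number"},"roll":{"type":"number"}}}}},"required":["moves"]}

```bash
mkdir -p pics; cat > h.py <<'E'
import numpy as np, cv2
from bench import ctrl
def cam(n, f=None):
    c=ctrl.camera(n)
    if f: cv2.imwrite('pics/'+f, c['img'][:,:,::-1])
    return c
E
python3 - <<'E'
from h import *
o=ctrl.get_obs(); print({k:np.round(v,3).tolist() for k,v in o.items()})
for n in ("scene","top"):
    c=cam(n,n+'0.png'); print(n,c['fx'],c['cx'],c['cy'],c['D'],np.round(c['world_from_camera'],3).tolist())
c=cam("wrist"); print(c['fx'],c['D'],np.round(c['tool_from_camera'],3).tolist())
E
```

```text
{'time_s': 0.0, 'q': [1.138, 0.182, 1.608, -0.0, 1.354, -0.206], 'dq': [0.001, 0.0, -0.001, 0.0, 0.0, -0.001], 'joint_efforts': [-0.002, -44.488, -35.132, -0.001, 0.009, 0.0], 'eef_pos': [0.129, 0.56, 0.404], 'eef_rot': [0.0, 0.783, 0.623, -0.001], 'wrist_force': [0.215, 0.277, 0.421], 'torque': [0.034, 0.017, -0.026], 'opening': 1.001}
scene 366.5332340423697 318.1234920773255 198.74121475248867 [-0.00919138  0.          0.          0.          0.        ] [[-0.621, -0.492, 0.61, 1.144], [0.783, -0.398, 0.477, 0.427], [0.008, 0.774, 0.633, 0.697], [0.0, 0.0, 0.0, 1.0]]
top 382.82523341961604 319.0545510969695 196.92809403288692 [-0.06118284  0.          0.          0.          0.        ] [[-0.003, 0.998, -0.062, 0.488], [-1.0, -0.002, 0.007, -0.054], [0.007, 0.062, 0.998, 1.125], [0.0, 0.0, 0.0, 1.0]]
277.7390234016323 [0.01266067 0.         0.         0.         0.        ] [[1.0, -0.001, 0.001, 0.001], [-0.0, -0.957, -0.289, -0.072], [0.001, 0.289, -0.957, 0.031], [0.0, 0.0, 0.0, 1.0]]
```

View pics/top0.png

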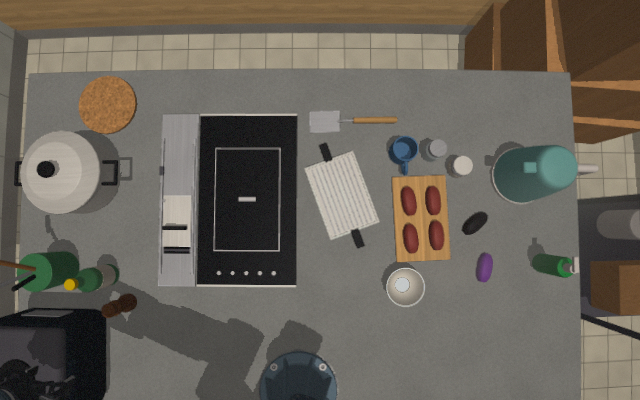

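View pics/scene0.png

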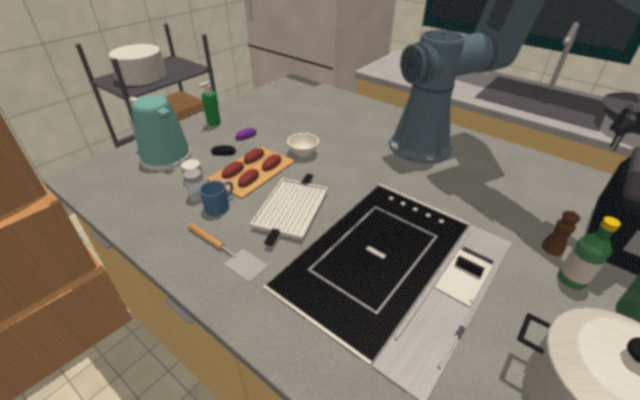

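Top view: hob at (228,200), vent module at (180,200) with the cover at (176,225). Griddle at (342,195), with handles at (325,152) and (358,239). The board at (421,219) carries four brownish-red halves. The black (475,223) and purple (484,267) ones are look-alikes, so not meant. I'll confirm in an enlarged crop.

```bash
python3 - <<'E'
import cv2
i=cv2.imread('pics/top0.png')
a=cv2.resize(i[100:300,150:310],None,fx=2.5,fy=2.5,interpolation=cv2.INTER_CUBIC)
b=cv2.resize(i[100:300,295:455],None,fx=2.5,fy=2.5,interpolation=cv2.INTER_CUBIC)
cv2.imwrite('pics/c0.png',cv2.hconcat([a,b]))
E
```

```text
(no output)
```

View pics/c0.png

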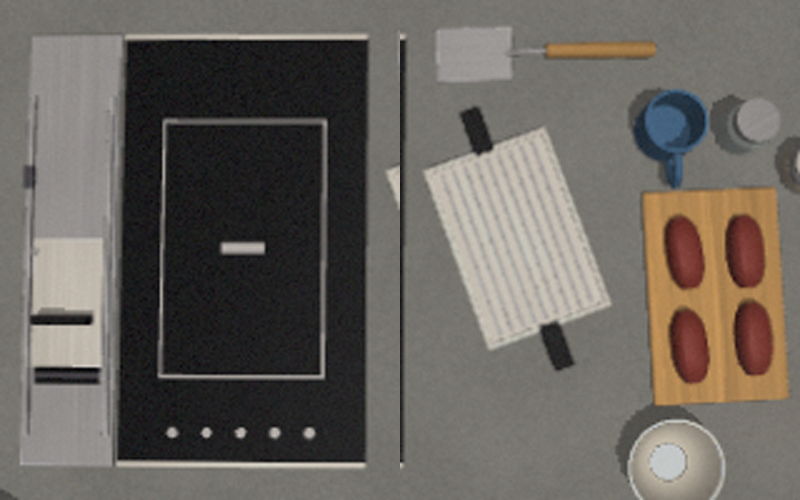

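```bash
cat >> h.py <<'E'
def p2w(c,px,z,W=None):
    """pixel -> world point on plane z; W overrides world_from_camera"""
    W=c['world_from_camera'] if W is None else W
    K=np.array([[c['fx'],0,c['cx']],[0,c['fy'],c['cy']],[0,0,1.]])
    u=cv2.undistortPoints(np.array(px,float).reshape(-1,1,2),K,np.array(c['D'],float)).reshape(-1,2)
    d=np.c_[u[:,0],-u[:,1],-np.ones(len(u))]@W[:3,:3].T
    t=(z-W[2,3])/d[:,2]
    return W[:3,3]+d*t[:,None]
def w2p(c,P,W=None):
    W=c['world_from_camera'] if W is None else W
    P=np.atleast_2d(P); q=(P-W[:3,3])@W[:3,:3]
    K=np.array([[c['fx'],0,c['cx']],[0,c['fy'],c['cy']],[0,0,1.]])
    return cv2.projectPoints(q*[1,-1,-1],np.zeros(3),np.zeros(3),K,np.array(c['D'],float))[0].reshape(-1,2)
def fit(obj,pts):
    """2D rigid fit obj->pts: returns xy, yaw(deg), residual mm"""
    obj=np.array(obj,float);pts=np.array(pts)[:,:2]; a=obj-obj.mean(0);b=pts-pts.mean(0)
    th=np.arctan2((a[:,0]*b[:,1]-a[:,1]*b[:,0]).sum(),(a*b).sum())
    R=np.array([[np.cos(th),-np.sin(th)],[np.sin(th),np.cos(th)]])
    t=pts.mean(0)-R@obj.mean(0); r=obj@R.T+t-pts
    return np.round(t,4),round(np.degrees(th),2),np.round(1000*np.linalg.norm(r,axis=1),1)
def toolW(c,o):
    from scipy.spatial.transform import Rotation as Ro
    q=o['eef_rot'];T=np.eye(4);T[:3,:3]=Ro.from_quat([q[1],q[2],q[3],q[0]]).as_matrix();T[:3,3]=o['eef_pos']
    return T@c['tool_from_camera']
def st():
    o=ctrl.get_obs();q=o['eef_rot']
    from scipy.spatial.transform import Rotation as Ro
    M=Ro.from_quat([q[1],q[2],q[3],q[0]]).as_matrix()
    print('t%.2f'%o['time_s'],'tcp',np.round(o['eef_pos'],4),'toolx yaw %.1f'%np.degrees(np.arctan2(M[1,0],M[0,0])),'zdir',np.round(M[:,2],3),'F',np.round(o['wrist_force'],1),'op %.3f'%o['opening'],'q6 %.2f'%o['q'][5])
    return o,M
E
python3 - <<'E'
from h import *
c=ctrl.camera('top'); L=lambda p:np.array(p)/2.5-0.3+[150,100]; R=lambda p:np.array(p)/2.5-.3+[295,100]
g=lambda p:p
print('zone',fit([[.15,.095],[.15,-.095],[-.15,-.095],[-.15,.095]],p2w(c,L([[163,121],[326,121],[325,377],[159,376]]),.006)))
print('hob',p2w(c,L([[125,38],[367,38],[367,465],[117,465]]),.006)[:,:2].round(4))
print('grid',fit([[.11,.075],[.11,-.075],[-.11,-.075],[-.11,.075]],p2w(c,R([[424,171],[547,127],[611,303],[490,350]]),.024)))
print('handles',p2w(c,R([[476,130],[556,346]]),.026)[:,:2])
print('rib',p2w(c,L([[62,316]]),.04), p2w(c,L([[32,316],[92,316]]),.04))
pl,pr=R([[674,216],[690,386]]),0
P=R([[685,252],[745,251],[690,346],[753,338]]);print('pot',p2w(c,P,.03)[:,:2].round(4))
E=R([[677,217],[692,287],[736,216],[754,286],[680,311],[699,381],[745,301],[762,375]]);w=p2w(c,E,.024)
for i in range(4):
  d=w[2*i]-w[2*i+1];print(np.degrees(np.arctan2(d[1],d[0])).round(1),np.linalg.norm(d).round(3),(w[2*i]/2+w[2*i+1]/2)[:2])
print('bowl,mug,jar,tin',p2w(c,R([[676,468],[675,128],[756,120]]),.05)[:,:2].round(3),p2w(c,[[461,165]],.06))
print('spatula', p2w(c,R([[437,55],[513,55],[655,50],[513,80],[437,80]]),.01)[:,:2].round(3))
E
```

```text
zone (array([0.5527, 0.1493]), np.float64(-0.14), array([2. , 1.6, 2.2, 1.8]))
hob [[0.8042 0.2936]
 [0.8025 0.004 ]
 [0.3001 0.0037]
 [0.2997 0.2949]]
grid (array([ 0.562, -0.6  ]), np.float64(19.17), array([4.8, 5.6, 3.7, 4.7]))
handles [[ 0.68865584 -0.55177746]
 [ 0.43447653 -0.64035232]]
rib [[0.47338125 0.34947188 0.04      ]] [[0.47335588 0.38422393 0.04      ]
 [0.47339552 0.31486384 0.04      ]]
pot [[ 0.5437 -0.8014]
 [ 0.5446 -0.8779]
 [ 0.4328 -0.8033]
 [ 0.4412 -0.8837]]
10.4 0.085 [ 0.54407773 -0.80488192]
12.9 0.086 [ 0.54500283 -0.88246089]
14.3 0.086 [ 0.43249135 -0.80683804]
11.9 0.09 [ 0.44093516 -0.88894822]
bowl,mug,jar,tin [[ 0.294 -0.768]
 [ 0.688 -0.782]
 [ 0.699 -0.885]] [[ 0.64401877 -0.46488433  0.06      ]]
spatula [[ 0.782 -0.515]
 [ 0.783 -0.609]
 [ 0.792 -0.789]
 [ 0.753 -0.607]
 [ 0.752 -0.513]]
```

```bash
python3 - <<'E'
from h import *
c=ctrl.camera('top'); L=lambda p:np.array(p)/2.5-0.3+[150,100]; R=lambda p:(np.array(p)-[400,0])/2.5-.3+[295,100]
g=lambda p:p
print('grid',fit([[.11,.075],[.11,-.075],[-.11,-.075],[-.11,.075]],p2w(c,R([[424,171],[547,127],[611,303],[490,350]]),.024)))
print('handles',p2w(c,R([[476,130],[556,346]]),.026)[:,:2])
E=R([[677,217],[692,287],[736,216],[754,286],[680,311],[699,381],[745,301],[762,375]]);w=p2w(c,E,.024)
for i in range(4):
  d=w[2*i]-w[2*i+1];print(np.degrees(np.arctan2(d[1],d[0])).round(1),np.linalg.norm(d).round(3),(w[2*i]/2+w[2*i+1]/2)[:2].round(4))
print('bowl,mug,jar,tin',p2w(c,R([[676,468],[675,128],[756,120]]),.05)[:,:2].round(3),p2w(c,[[461,165]],.06))
print('spatula', p2w(c,R([[437,55],[513,55],[655,50],[513,80],[437,80]]),.01)[:,:2].round(3))
print('board', p2w(c,R([[642,192],[774,187],[788,398],[656,404]]),.01)[:,:2].round(3))
st()
E
```

```text
grid (array([ 0.5631, -0.1283]), np.float64(19.92), array([0.9, 1.7, 2.1, 0.5]))
handles [[ 0.68783422 -0.08019902]
 [ 0.43797745 -0.17089478]]
11.2 0.083 [ 0.5456 -0.3213]
13.4 0.084 [ 0.5465 -0.3922]
14.6 0.083 [ 0.4371 -0.3254]
12.1 0.087 [ 0.4458 -0.4002]
bowl,mug,jar,tin [[ 0.302 -0.302]
 [ 0.686 -0.307]
 [ 0.695 -0.401]] [[ 0.64401877 -0.46488433  0.06      ]]
spatula [[ 0.781 -0.035]
 [ 0.781 -0.125]
 [ 0.787 -0.294]
 [ 0.751 -0.125]
 [ 0.751 -0.035]]
board [[ 0.617 -0.276]
 [ 0.623 -0.433]
 [ 0.375 -0.444]
 [ 0.369 -0.289]]
t0.25 tcp [0.1292 0.5602 0.4042] toolx yaw 77.0 zdir [-0.    -0.001 -1.   ] F [ 0.6  0.  -0. ] op 1.002 q6 -0.21
```

```bash
cat >> h.py <<'E'
def plan(way, start=None, step=.055, deg=10, g=None):
    """way: list of (x,y,z,yaw_deg) TCP goals; prints rows in tool axes (tool down)"""
    import json
    if start is None:
        o,M=st(); start=(*o['eef_pos'],np.degrees(np.arctan2(M[1,0],M[0,0])))
    p=np.array(start[:3],float);yw=start[3];rows=[]
    for w in way:
        d=np.array(w[:3])-p; dy=(w[3]-yw+180)%360-180
        n=max(1,int(np.ceil(max(np.linalg.norm(d)/step,abs(dy)/deg)-1e-6)));p0=p.copy();y0=yw
        for k in range(1,n+1):
            e=p0+np.array(d)*k/n-p; c,s=np.cos(np.radians(yw)),np.sin(np.radians(yw))
            r=dict(x=round(100*(c*e[0]+s*e[1]),2),y=round(100*(s*e[0]-c*e[1]),2),z=round(-100*e[2],2),roll=round(yw-(y0+dy*k/n),1))
            if g is not None: r['gripper']=g
            rows.append(r)
            p=p+np.array([c*r['x']+s*r['y'],s*r['x']-c*r['y'],-r['z']])/100; yw-=r['roll']
    for i in range(0,len(rows),5): print(json.dumps([{k:v for k,v in r.items() if v or k=='gripper'} for r in rows[i:i+5]]))
    print('end',np.round(p,4),round(yw,1)); return (*p,yw)
def arc(piv,r,a0,a1,z0,zl,n,start=None,z1=None,zpath=None,**k):
    """swing a handle at radius r about piv from a0 to a1 (deg), z0 down, zl lifted; tool yaw=theta+90 with theta offset given by k['off']"""
    off=k.get('off',90); z1=z0 if z1 is None else z1; P=np.array(piv)
    f=lambda a,z:(*(P+r*np.array([np.cos(np.radians(a)),np.sin(np.radians(a))])),z,a+off)
    w=[f(a0,zl)]+[f(a,zl) for a in np.linspace(a0,a1,n+1)[1:]]+[f(a1,z1)]
    return plan(w,start,step=.03)
E
python3 - <<'E'
from h import *
plan([(.40,.35,.36,90)],g=0)
E
```

```text
t0.25 tcp [0.1292 0.5602 0.4042] toolx yaw 77.0 zdir [-0.    -0.001 -1.   ] F [ 0.6  0.  -0. ] op 1.002 q6 -0.21
[{"x": -2.06, "y": 4.44, "z": 0.63, "roll": -1.9, "gripper": 0}, {"x": -2.2, "y": 4.38, "z": 0.63, "roll": -1.8, "gripper": 0}, {"x": -2.34, "y": 4.3, "z": 0.64, "roll": -1.9, "gripper": 0}, {"x": -2.48, "y": 4.22, "z": 0.63, "roll": -1.8, "gripper": 0}, {"x": -2.61, "y": 4.14, "z": 0.63, "roll": -1.9, "gripper": 0}]
[{"x": -2.75, "y": 4.06, "z": 0.63, "roll": -1.8, "gripper": 0}, {"x": -2.87, "y": 3.96, "z": 0.63, "roll": -1.9, "gripper": 0}]
end [0.4  0.35 0.36] 90.0
```

move_arm(moves=[{"x": -2.06, "y": 4.44, "z": 0.63, "roll": -1.9, "gripper": 0}, {"x": -2.2, "y": 4.38, "z": 0.63, "roll": -1.8, "gripper": 0}, {"x": -2.34, "y": 4.3, "z": 0.64, "roll": -1.9, "gripper": 0}, {"x": -2.48, "y": 4.22, "z": 0.63, "roll": -1.8, "gripper": 0}, {"x": -2.61, "y": 4.14, "z": 0.63, "roll": -1.9, "gripper": 0}])

```text
time_s: 0.88
eef_pos: [0.3237, 0.409, 0.373]
eef_rot: [0.0, 0.729, 0.684, 0.0]
wrist_force: [0.3, 0.8, 1.3]
opening: -0.0
```

move_arm(moves=[{"x": -2.75, "y": 4.06, "z": 0.63, "roll": -1.8, "gripper": 0}, {"x": -2.87, "y": 3.96, "z": 0.63, "roll": -1.9, "gripper": 0}, {"gripper": 0}, {"gripper": 0}])

```text
validation failed for argument at $.mo...
```

```bash
python3 - <<'E'
from h import *
o,M=st(); c=cam('wrist','w1.png')
i=cv2.imread('pics/scene0.png');i=cv2.resize(i[200:380,380:530],None,fx=2.2,fy=2.2,interpolation=cv2.INTER_CUBIC)
w=cv2.imread('pics/w1.png')[:,90:550]
cv2.imwrite('pics/c1.png',cv2.hconcat([w,i[:400] if i.shape[0]>=400 else cv2.copyMakeBorder(i,0,400-i.shape[0],0,0,0)]))
W=toolW(c,o);print(p2w(c,[[320,200]],.04,W)); print(w2p(c,[[.4734,.3495,.04]],W))
E
```

```text
t0.88 tcp [0.3237 0.409  0.373 ] toolx yaw 86.4 zdir [ 0.  0. -1.] F [0.3 0.8 1.3] op -0.000 q6 -0.83
[[0.34118567 0.40449013 0.04      ]]
[[283.80493603 301.90936117]]
```

View pics/c1.png

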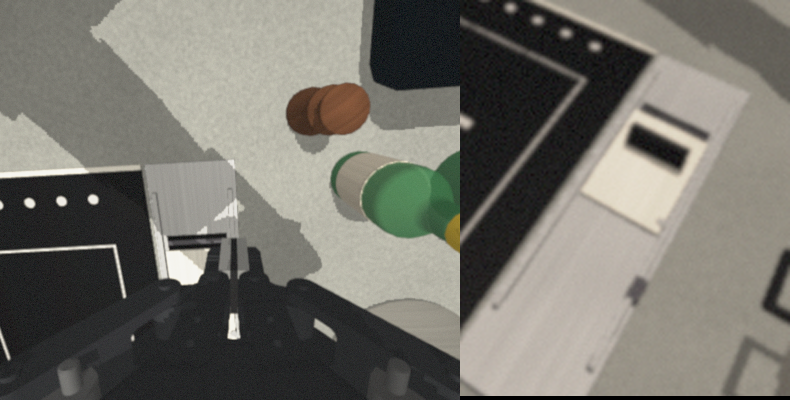

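```bash
sed -i "s/ if v or k=='gripper'//; s/r=dict(x=/r=dict(gripper=g,x=/" h.py; sed -i "/if g is not None: r\['gripper'\]=g/d" h.py; python3 - <<'E'
from h import *
s=plan([(.438,.352,.30,90),(.438,.352,.196,90)],g=0)
plan([(.448,.352,.196,90),(.528,.352,.196,90)],s,step=.02,g=0)
E
```

```text
t0.93 tcp [0.3273 0.4062 0.3721] toolx yaw 86.3 zdir [ 0.002 -0.003 -1.   ] F [ 3.9 -2.  -1.1] op -0.001 q6 -0.84
[{"gripper": 0, "x": -1.56, "y": 3.8, "z": 2.4, "roll": -1.2}, {"gripper": 0, "x": -1.65, "y": 3.76, "z": 2.41, "roll": -1.3}, {"gripper": 0, "x": -1.73, "y": 3.73, "z": 2.4, "roll": -1.2}, {"gripper": 0, "x": 0.0, "y": -0.0, "z": 5.2, "roll": -0.0}, {"gripper": 0, "x": 0.0, "y": -0.0, "z": 5.2, "roll": -0.0}]
end [0.438 0.352 0.196] 90.0
[{"gripper": 0, "x": 0.0, "y": 1.0, "z": -0.0, "roll": -0.0}, {"gripper": 0, "x": 0.0, "y": 2.0, "z": -0.0, "roll": -0.0}, {"gripper": 0, "x": 0.0, "y": 2.0, "z": -0.0, "roll": -0.0}, {"gripper": 0, "x": 0.0, "y": 2.0, "z": -0.0, "roll": -0.0}, {"gripper": 0, "x": 0.0, "y": 2.0, "z": -0.0, "roll": -0.0}]
end [0.528 0.352 0.196] 90.0
```

move_arm(moves=[{"gripper": 0, "x": -1.56, "y": 3.8, "z": 2.4, "roll": -1.2}, {"gripper": 0, "x": -1.65, "y": 3.76, "z": 2.41, "roll": -1.3}, {"gripper": 0, "x": -1.73, "y": 3.73, "z": 2.4, "roll": -1.2}, {"gripper": 0, "x": 0, "y": 0, "z": 5.2, "roll": 0}, {"gripper": 0, "x": 0, "y": 0, "z": 5.2, "roll": 0}])

```text
time_s: 1.55
eef_pos: [0.434, 0.3557, 0.1959]
eef_rot: [0.0, 0.708, 0.707, 0.001]
wrist_force: [0.6, 0.1, -0.1]
opening: -0.003
```

move_arm(moves=[{"gripper": 0, "x": 0, "y": 0, "z": 0, "roll": 0}, {"gripper": 0, "x": 0, "y": 1, "z": 0, "roll": 0}])

```text
time_s: 1.8
eef_pos: [0.4438, 0.3566, 0.1985]
eef_rot: [0.0, 0.707, 0.707, 0.001]
wrist_force: [0.9, 0.4, 1.1]
opening: 0.001
```

move_arm(moves=[{"gripper": 0, "x": 0, "y": 1, "z": 0, "roll": 0}, {"gripper": 0, "x": 0, "y": 1.5, "z": 0, "roll": 0}, {"gripper": 0, "x": 0, "y": 1.5, "z": 0, "roll": 0}])

```text
time_s: 2.17
eef_pos: [0.4848, 0.3562, 0.1983]
eef_rot: [0.0, 0.707, 0.707, 0.001]
wrist_force: [-1.9, -0.1, 1.4]
opening: -0.0
```

move_arm(moves=[{"gripper": 0, "x": 0, "y": 1.5, "z": 0, "roll": 0}, {"gripper": 0, "x": 0, "y": 1.5, "z": 0, "roll": 0}, {"gripper": 0, "x": 0, "y": 1, "z": 0, "roll": 0}])

```text
time_s: 2.55
eef_pos: [0.5245, 0.3557, 0.1968]
eef_rot: [0.0, 0.707, 0.707, -0.0]
wrist_force: [-1.9, -0.0, 1.8]
opening: 0.0
```

move_arm(moves=[{"gripper": 0, "x": 0, "y": 0.6, "z": 0, "roll": 0}])

```text
time_s: 2.68
eef_pos: [0.53, 0.3558, 0.1967]
eef_rot: [-0.0, 0.707, 0.707, -0.0]
wrist_force: [-1.8, -0.1, 1.2]
opening: -0.002
```

move_arm(moves=[{"gripper": 0, "x": 0, "y": 0.6, "z": 0, "roll": 0}])

```text
time_s: 2.8
eef_pos: [0.5345, 0.3559, 0.1966]
eef_rot: [-0.001, 0.707, 0.707, -0.002]
wrist_force: [-15.4, -1.5, 11.0]
opening: 0.0
```

move_arm(moves=[{"gripper": 0, "x": 0, "y": 0.5, "z": 0, "roll": 0}])

```text
time_s: 2.92
eef_pos: [0.5381, 0.356, 0.1964]
eef_rot: [-0.002, 0.707, 0.707, -0.004]
wrist_force: [-14.8, -1.4, 8.4]
opening: 0.003
```

move_arm(moves=[{"gripper": 0, "x": 0, "y": 0.4, "z": 0, "roll": 0}])

```text
time_s: 3.05
eef_pos: [0.5427, 0.356, 0.1965]
eef_rot: [-0.001, 0.707, 0.707, -0.002]
wrist_force: [-4.8, -1.6, 3.0]
opening: -0.003
```

move_arm(moves=[{"gripper": 0, "x": 0, "y": 0.3, "z": 0, "roll": 0}])

```text
time_s: 3.18
eef_pos: [0.5468, 0.3559, 0.1965]
eef_rot: [-0.0, 0.707, 0.707, -0.001]
wrist_force: [-13.6, -0.2, 4.7]
opening: -0.001
```

move_arm(moves=[{"gripper": 0, "x": 0, "y": 0.3, "z": 0, "roll": 0}])

```text
time_s: 3.3
eef_pos: [0.548, 0.3561, 0.1964]
eef_rot: [-0.002, 0.707, 0.707, -0.004]
wrist_force: [-21.7, -1.3, 15.0]
opening: 0.002
```

move_arm(moves=[{"gripper": 0, "x": 0, "y": 0.2, "z": 0, "roll": 0}])

```text
time_s: 3.42
eef_pos: [0.5487, 0.3563, 0.1964]
eef_rot: [-0.003, 0.707, 0.707, -0.005]
wrist_force: [-26.7, -2.9, 20.0]
opening: 0.001
```

move_arm(moves=[{"gripper": 0, "x": 0, "y": -2, "z": 0, "roll": 0}, {"gripper": 0, "x": 0, "y": -2, "z": -3, "roll": 0}, {"gripper": 60, "x": 0, "y": 0, "z": -6, "roll": 0}, {"gripper": 60, "x": 0, "y": 0, "z": -5, "roll": 0}, {"gripper": 60, "x": 0, "y": 0, "z": 0, "roll": 0}])

```text
time_s: 4.05
eef_pos: [0.5143, 0.3568, 0.3433]
eef_rot: [0.002, 0.707, 0.707, 0.006]
wrist_force: [0.0, 0.5, -0.9]
opening: 0.597
```

```bash
python3 - <<'E'
from h import *
plan([(.4315,-.176,.34,110)],g=60)
E
```

```text
t4.05 tcp [0.5143 0.3568 0.3433] toolx yaw 90.0 zdir [ 0.011  0.005 -1.   ] F [ 0.   0.5 -0.9] op 0.597 q6 -1.15
[{"gripper": 60, "x": -5.33, "y": -0.83, "z": 0.03, "roll": -2.0}, {"gripper": 60, "x": -5.29, "y": -1.01, "z": 0.04, "roll": -2.0}, {"gripper": 60, "x": -5.26, "y": -1.2, "z": 0.03, "roll": -2.0}, {"gripper": 60, "x": -5.21, "y": -1.39, "z": 0.03, "roll": -2.0}, {"gripper": 60, "x": -5.16, "y": -1.56, "z": 0.03, "roll": -2.0}]
[{"gripper": 60, "x": -5.11, "y": -1.74, "z": 0.04, "roll": -2.0}, {"gripper": 60, "x": -5.03, "y": -1.92, "z": 0.03, "roll": -2.0}, {"gripper": 60, "x": -4.97, "y": -2.09, "z": 0.03, "roll": -2.0}, {"gripper": 60, "x": -4.9, "y": -2.27, "z": 0.03, "roll": -2.0}, {"gripper": 60, "x": -4.81, "y": -2.43, "z": 0.04, "roll": -2.0}]
end [ 0.4316 -0.176   0.34  ] 110.0
```

move_arm(moves=[{"gripper": 60, "x": -5.33, "y": -0.83, "z": 0.03, "roll": -2.0}, {"gripper": 60, "x": -5.29, "y": -1.01, "z": 0.04, "roll": -2.0}, {"gripper": 60, "x": -5.26, "y": -1.2, "z": 0.03, "roll": -2.0}, {"gripper": 60, "x": -5.21, "y": -1.39, "z": 0.03, "roll": -2.0}, {"gripper": 60, "x": -5.16, "y": -1.56, "z": 0.03, "roll": -2.0}])

```text
time_s: 4.68
eef_pos: [0.4704, 0.0879, 0.3346]
eef_rot: [0.0, 0.642, 0.767, -0.0]
wrist_force: [1.0, -0.1, 0.8]
opening: 0.604
```

move_arm(moves=[{"gripper": 60, "x": -5.11, "y": -1.74, "z": 0.04, "roll": -2.0}, {"gripper": 60, "x": -5.03, "y": -1.92, "z": 0.03, "roll": -2.0}, {"gripper": 60, "x": -4.97, "y": -2.09, "z": 0.03, "roll": -2.0}, {"gripper": 60, "x": -4.9, "y": -2.27, "z": 0.03, "roll": -2.0}, {"gripper": 60, "x": -4.81, "y": -2.43, "z": 0.04, "roll": -2.0}])

```text
time_s: 5.3
eef_pos: [0.4289, -0.1787, 0.3331]
eef_rot: [0.0, 0.573, 0.819, -0.0]
wrist_force: [1.1, -0.1, 0.4]
opening: 0.601
```

move_arm(moves=[{"gripper": 60, "x": 0, "y": 0, "z": 0, "roll": 0}, {"gripper": 60, "x": 0, "y": 0, "z": 0, "roll": 0}])

```text
time_s: 5.55
eef_pos: [0.4293, -0.1767, 0.3329]
eef_rot: [-0.001, 0.574, 0.819, 0.0]
wrist_force: [-0.4, -0.1, -0.3]
opening: 0.597
```

```bash
python3 - <<'E'
from h import *
o,M=st(); c=cam('wrist','w2.png'); W=toolW(c,o)
print(w2p(c,[[.438,-.171,.026],[.4315,-.176,.026]],W).round(1))
ct=cam('top','top2.png')
i=cv2.imread('pics/top2.png')[100:300,150:470]
i=cv2.resize(i,None,fx=1.25,fy=1.25); w=cv2.resize(cv2.imread('pics/w2.png'),(400,250))
cv2.imwrite('pics/c2.png',cv2.hconcat([i,w]))
E
```

```text
t5.55 tcp [ 0.4293 -0.1767  0.3329] toolx yaw 109.9 zdir [-0.001  0.001 -1.   ] F [-0.4 -0.1 -0.3] op 0.597 q6 -2.57
[[325.5 200.3]
 [323.1 193. ]]
```

View pics/c2.png

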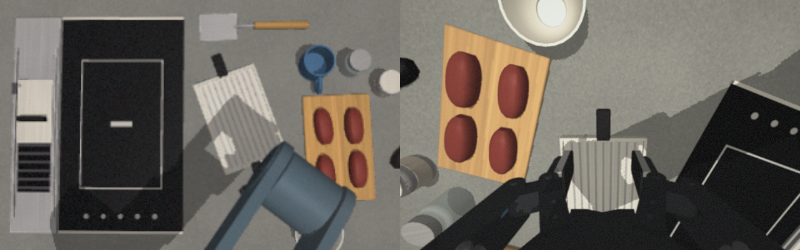

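```bash
python3 - <<'E'
from h import *
plan([(.4315,-.1755,.22,110),(.4315,-.1755,.178,110)],g=60)
E
```

```text
t5.65 tcp [ 0.4295 -0.1758  0.3332] toolx yaw 110.1 zdir [-0.001  0.001 -1.   ] F [ 0.1 -0.6 -0.3] op 0.598 q6 -2.57
[{"gripper": 60, "x": -0.01, "y": 0.06, "z": 3.77, "roll": 0.0}, {"gripper": 60, "x": -0.01, "y": 0.07, "z": 3.78, "roll": 0.0}, {"gripper": 60, "x": -0.02, "y": 0.06, "z": 3.77, "roll": 0.1}, {"gripper": 60, "x": 0.0, "y": 0.0, "z": 4.2, "roll": -0.0}]
end [ 0.4315 -0.1755  0.178 ] 110.0
```

move_arm(moves=[{"gripper": 60, "x": 0, "y": 0.07, "z": 3.8, "roll": 0}, {"gripper": 60, "x": 0, "y": 0.07, "z": 3.8, "roll": 0}, {"gripper": 60, "x": 0, "y": 0.06, "z": 3.8, "roll": 0}, {"gripper": 60, "x": 0, "y": 0, "z": 2.6, "roll": 0}, {"gripper": 60, "x": 0, "y": 0, "z": 1.5, "roll": 0}])

```text
time_s: 6.28
eef_pos: [0.4313, -0.1746, 0.1773]
eef_rot: [-0.001, 0.573, 0.82, 0.0]
wrist_force: [-0.5, -0.7, 0.3]
opening: 0.6
```

move_arm(moves=[{"gripper": 0, "x": 0, "y": 0, "z": 0, "roll": 0}, {"gripper": 0, "x": 0, "y": 0, "z": 0, "roll": 0}, {"gripper": 0, "x": 0, "y": 0, "z": 0, "roll": 0}, {"gripper": 0, "x": 0, "y": 0, "z": 0, "roll": 0}])

```text
time_s: 6.78
eef_pos: [0.4317, -0.1761, 0.1793]
eef_rot: [0.001, 0.573, 0.819, 0.0]
wrist_force: [1.1, 2.9, -0.1]
opening: 0.268
```

```bash
python3 - <<'E'
from h import *
o,M=st(); p=o['eef_pos'][:2]
B=np.array([.655,-.0935]); v=p-B; print(np.linalg.norm(v),np.degrees(np.arctan2(v[1],v[0])))
E
```

```text
t6.78 tcp [ 0.4317 -0.1761  0.1793] toolx yaw 110.0 zdir [ 0.001 -0.    -1.   ] F [ 1.1  2.9 -0.1] op 0.268 q6 -2.56
0.23813145103582412 -159.6990159942162
```

```bash
sed -i 's/return plan(w,start,step=.03)/return plan(w,start,step=.03,g=0)/' h.py; python3 - <<'E'
from h import *
arc([.655,-.0935],.238,-159.7,-224.3,.179,.205,14,start=(.4317,-.1761,.1790,110),z1=.185,off=269.7)
E
```

```text
[{"gripper": 0, "x": -0.0, "y": 0.01, "z": -2.6, "roll": 0.0}, {"gripper": 0, "x": 1.91, "y": 0.07, "z": -0.0, "roll": 4.6}, {"gripper": 0, "x": 1.92, "y": 0.06, "z": -0.0, "roll": 4.6}, {"gripper": 0, "x": 1.91, "y": 0.07, "z": -0.0, "roll": 4.6}, {"gripper": 0, "x": 1.92, "y": 0.07, "z": -0.0, "roll": 4.7}]
[{"gripper": 0, "x": 1.91, "y": 0.06, "z": -0.0, "roll": 4.6}, {"gripper": 0, "x": 1.92, "y": 0.07, "z": -0.0, "roll": 4.6}, {"gripper": 0, "x": 1.92, "y": 0.07, "z": -0.0, "roll": 4.6}, {"gripper": 0, "x": 1.91, "y": 0.06, "z": -0.0, "roll": 4.6}, {"gripper": 0, "x": 1.92, "y": 0.07, "z": -0.0, "roll": 4.6}]
[{"gripper": 0, "x": 1.91, "y": 0.07, "z": -0.0, "roll": 4.6}, {"gripper": 0, "x": 1.92, "y": 0.07, "z": -0.0, "roll": 4.7}, {"gripper": 0, "x": 1.91, "y": 0.07, "z": -0.0, "roll": 4.6}, {"gripper": 0, "x": 1.92, "y": 0.06, "z": -0.0, "roll": 4.6}, {"gripper": 0, "x": 1.91, "y": 0.07, "z": -0.0, "roll": 4.6}]
[{"gripper": 0, "x": 0.0, "y": -0.0, "z": 2.0, "roll": 0.0}]
end [0.4847 0.0727 0.185 ] 45.4
```

move_arm(moves=[{"gripper": 0, "x": 0, "y": 0, "z": -1.3, "roll": 0}, {"gripper": 0, "x": 0, "y": 0, "z": -1.3, "roll": 0}, {"gripper": 0, "x": 0, "y": 0, "z": 0, "roll": 0}, {"gripper": 0, "x": 1.0, "y": 0, "z": 0, "roll": 2.4}, {"gripper": 0, "x": 1.91, "y": 0.07, "z": 0, "roll": 4.6}])

```text
time_s: 7.4
eef_pos: [0.4227, -0.1486, 0.2048]
eef_rot: [0.0, 0.624, 0.782, -0.0]
wrist_force: [1.3, 0.4, -4.9]
opening: 0.265
```

```bash
python3 - <<'E'
from h import *
st(); c=cam('scene','s3.png'); i=cv2.imread('pics/s3.png')[120:320,180:480]; cv2.imwrite('pics/c3.png',cv2.resize(i,None,fx=2,fy=2))
E
```

```text
t7.40 tcp [ 0.4227 -0.1486  0.2048] toolx yaw 102.8 zdir [ 0.    -0.001 -1.   ] F [ 1.3  0.4 -4.9] op 0.265 q6 -2.40
```

View pics/c3.png

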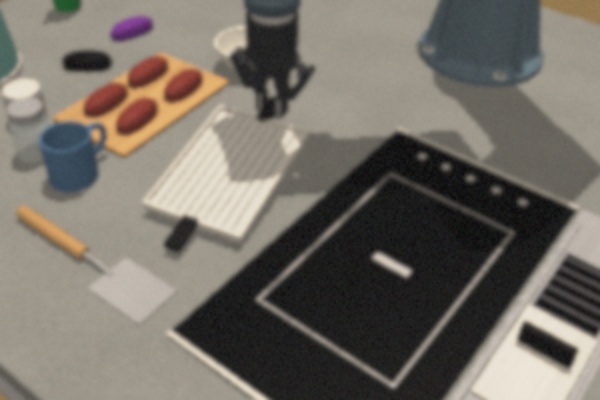

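move_arm(moves=[{"gripper": 0, "x": 1.91, "y": 0.07, "z": 0, "roll": 4.6}, {"gripper": 0, "x": 1.92, "y": 0.06, "z": 0, "roll": 4.6}, {"gripper": 0, "x": 1.91, "y": 0.07, "z": 0, "roll": 4.6}, {"gripper": 0, "x": 1.92, "y": 0.07, "z": 0, "roll": 4.7}, {"gripper": 0, "x": 1.91, "y": 0.06, "z": 0, "roll": 4.6}])

```text
time_s: 8.07
eef_pos: [0.4198, -0.0529, 0.2047]
eef_rot: [-0.0, 0.767, 0.641, -0.0]
wrist_force: [1.0, 0.2, -4.5]
opening: 0.264
```

move_arm(moves=[{"gripper": 0, "x": 1.92, "y": 0.07, "z": 0, "roll": 4.6}, {"gripper": 0, "x": 1.92, "y": 0.07, "z": 0, "roll": 4.6}, {"gripper": 0, "x": 1.91, "y": 0.06, "z": 0, "roll": 4.6}, {"gripper": 0, "x": 1.92, "y": 0.07, "z": 0, "roll": 4.6}, {"gripper": 0, "x": 1.91, "y": 0.07, "z": 0, "roll": 4.6}])

```text
time_s: 8.7
eef_pos: [0.4547, 0.0358, 0.2047]
eef_rot: [-0.0, 0.88, 0.476, -0.0]
wrist_force: [0.3, -0.6, -4.9]
opening: 0.263
```

move_arm(moves=[{"gripper": 0, "x": 1.92, "y": 0.07, "z": 0, "roll": 4.6}, {"gripper": 0, "x": 1.91, "y": 0.07, "z": 0, "roll": 4.6}, {"gripper": 0, "x": 1.0, "y": 0.02, "z": 0, "roll": 2.4}, {"gripper": 0, "x": 0, "y": 0, "z": 0, "roll": 0}])

```text
time_s: 9.2
eef_pos: [0.485, 0.0732, 0.2046]
eef_rot: [-0.0, 0.923, 0.386, 0.0]
wrist_force: [-0.1, -0.0, -4.6]
opening: 0.263
```

```bash
python3 - <<'E'
from h import *
st()
E
```

```text
t9.20 tcp [0.485  0.0732 0.2046] toolx yaw 45.4 zdir [ 0.  0. -1.] F [-0.1 -0.  -4.6] op 0.263 q6 -0.89
```

move_arm(moves=[{"gripper": 0, "x": 0, "y": 0, "z": 1.0, "roll": 0}, {"gripper": 0, "x": 0, "y": 0, "z": 0.7, "roll": 0}, {"gripper": 0, "x": 0, "y": 0, "z": 0.3, "roll": 0}, {"gripper": 0, "x": 0, "y": 0, "z": 0, "roll": 0}])

```text
time_s: 9.7
eef_pos: [0.4847, 0.0731, 0.1865]
eef_rot: [-0.0, 0.923, 0.386, -0.001]
wrist_force: [-11.5, 3.3, 25.9]
opening: 0.266
```

move_arm(moves=[{"gripper": 55, "x": 0, "y": 0, "z": 0, "roll": 0}, {"gripper": 55, "x": 0, "y": 0, "z": 0, "roll": 0}, {"gripper": 55, "x": 0, "y": 0, "z": -4, "roll": 0}, {"gripper": 55, "x": 0, "y": 0, "z": -5, "roll": 0}, {"gripper": 55, "x": 0, "y": 0, "z": -5, "roll": 0}])

```text
time_s: 10.32
eef_pos: [0.4846, 0.0728, 0.3258]
eef_rot: [0.0, 0.923, 0.385, -0.0]
wrist_force: [-0.1, -1.0, -0.2]
opening: 0.549
```

```bash
python3 - <<'E'
from h import *
plan([(.66,-.10,.33,45.7)],g=55)
E
```

```text
t10.32 tcp [0.4846 0.0728 0.3258] toolx yaw 45.3 zdir [-0. -0. -1.] F [-0.1 -1.  -0.2] op 0.549 q6 -0.88
[{"gripper": 55, "x": 0.01, "y": 4.92, "z": -0.08, "roll": -0.1}, {"gripper": 55, "x": 0.01, "y": 4.93, "z": -0.09, "roll": -0.1}, {"gripper": 55, "x": -0.01, "y": 4.92, "z": -0.08, "roll": -0.0}, {"gripper": 55, "x": -0.0, "y": 4.93, "z": -0.09, "roll": -0.1}, {"gripper": 55, "x": -0.02, "y": 4.92, "z": -0.08, "roll": -0.1}]
end [ 0.6599 -0.1     0.33  ] 45.7
```

move_arm(moves=[{"gripper": 55, "x": 0, "y": 4.92, "z": -0.1, "roll": -0.1}, {"gripper": 55, "x": 0, "y": 4.92, "z": -0.1, "roll": -0.1}, {"gripper": 55, "x": 0, "y": 4.92, "z": -0.1, "roll": -0.1}, {"gripper": 55, "x": 0, "y": 4.92, "z": -0.1, "roll": 0}, {"gripper": 55, "x": 0, "y": 4.92, "z": 0, "roll": 0}])

```text
time_s: 10.95
eef_pos: [0.6611, -0.101, 0.3282]
eef_rot: [0.0, 0.922, 0.387, 0.0]
wrist_force: [0.9, 0.2, 1.4]
opening: 0.55
```

move_arm(moves=[{"gripper": 55, "x": 0, "y": 0, "z": 0, "roll": 0}, {"gripper": 55, "x": 0, "y": 0, "z": 0, "roll": 0}])

```text
time_s: 11.2
eef_pos: [0.6596, -0.0994, 0.3277]
eef_rot: [-0.001, 0.922, 0.387, -0.001]
wrist_force: [-0.2, -0.0, 0.1]
opening: 0.549
```

```bash
python3 - <<'E'
from h import *
o,M=st(); c=cam('wrist','w4.png'); W=toolW(c,o)
R=np.radians(-44.3); B=np.array([.655,-.0935]); u=np.array([np.cos(R),np.sin(R)])
print('handle mid, base, tip',w2p(c,[[*(B+u*d),.026] for d in (.037,.012,.062)],W).round(1))
ct=cam('scene','s4.png'); cam('top','t4.png')
i=cv2.imread('pics/t4.png')[100:300,200:400]
cv2.imwrite('pics/c4.png',cv2.hconcat([cv2.resize(cv2.imread('pics/w4.png'),(480,300)),cv2.resize(i,(300,300))]))
E
```

```text
t11.20 tcp [ 0.6596 -0.0994  0.3277] toolx yaw 45.6 zdir [-0.002  0.001 -1.   ] F [-0.2 -0.   0.1] op 0.549 q6 -1.12
handle mid, base, tip [[323.4 220.5]
 [323.4 197.4]
 [323.5 242.5]]
```

View pics/c4.png

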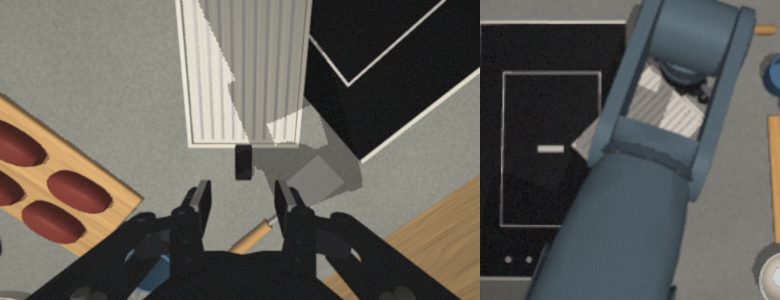

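```bash
python3 - <<'E'
from h import *
plan([(.685,-.1228,.215,45.7),(.685,-.1228,.178,45.7)],g=55)
E
```

```text
t11.35 tcp [ 0.6595 -0.0984  0.3287] toolx yaw 45.7 zdir [-0.  0. -1.] F [-0.2 -0.2  0.2] op 0.549 q6 -1.12
[{"gripper": 55, "x": 0.01, "y": 1.18, "z": 3.79, "roll": -0.0}, {"gripper": 55, "x": 0.02, "y": 1.17, "z": 3.79, "roll": -0.0}, {"gripper": 55, "x": 0.01, "y": 1.18, "z": 3.79, "roll": -0.0}, {"gripper": 55, "x": 0.0, "y": 0.0, "z": 3.7, "roll": -0.0}]
end [ 0.685  -0.1228  0.178 ] 45.7
```

move_arm(moves=[{"gripper": 55, "x": 0, "y": 1.17, "z": 3.8, "roll": 0}, {"gripper": 55, "x": 0, "y": 1.17, "z": 3.8, "roll": 0}, {"gripper": 55, "x": 0, "y": 1.17, "z": 3.7, "roll": 0}, {"gripper": 55, "x": 0, "y": 0, "z": 2.2, "roll": 0}, {"gripper": 55, "x": 0, "y": 0, "z": 1.5, "roll": 0}])

```text
time_s: 11.98
eef_pos: [0.6847, -0.1231, 0.1779]
eef_rot: [-0.0, 0.922, 0.388, -0.0]
wrist_force: [0.1, 0.2, -0.8]
opening: 0.55
```

move_arm(moves=[{"gripper": 0, "x": 0, "y": 0, "z": 0, "roll": 0}, {"gripper": 0, "x": 0, "y": 0, "z": 0, "roll": 0}, {"gripper": 0, "x": 0, "y": 0, "z": 0, "roll": 0}, {"gripper": 0, "x": 0, "y": 0, "z": 0, "roll": 0}])

```text
time_s: 12.48
eef_pos: [0.6852, -0.1236, 0.1793]
eef_rot: [-0.0, 0.922, 0.388, 0.0]
wrist_force: [-1.4, 2.5, -0.1]
opening: 0.267
```

```bash
python3 - <<'E'
from h import *
o,M=st(); p=o['eef_pos'][:2]
A=np.array([.5147,.0434]); v=p-A; r=np.linalg.norm(v);a=np.degrees(np.arctan2(v[1],v[0]));print(r,a)
yw=np.degrees(np.arctan2(M[1,0],M[0,0]))
arc(A,r,a,47.6,.179,.205,20,start=(*p,o['eef_pos'][2],yw),z1=.186,off=yw-a)
E
```

```text
t12.47 tcp [ 0.6852 -0.1236  0.1793] toolx yaw 45.6 zdir [ 0.  0. -1.] F [-1.4  2.5 -0.1] op 0.267 q6 -1.14
0.23866291096124476 -44.406799439275225
[{"gripper": 0, "x": -0.0, "y": 0.0, "z": -2.57, "roll": 0.0}, {"gripper": 0, "x": 1.91, "y": -0.08, "z": 0.0, "roll": -4.6}, {"gripper": 0, "x": 1.92, "y": -0.07, "z": 0.0, "roll": -4.6}, {"gripper": 0, "x": 1.91, "y": -0.08, "z": 0.0, "roll": -4.6}, {"gripper": 0, "x": 1.92, "y": -0.07, "z": 0.0, "roll": -4.6}]
[{"gripper": 0, "x": 1.91, "y": -0.08, "z": 0.0, "roll": -4.6}, {"gripper": 0, "x": 1.92, "y": -0.08, "z": 0.0, "roll": -4.6}, {"gripper": 0, "x": 1.91, "y": -0.07, "z": 0.0, "roll": -4.6}, {"gripper": 0, "x": 1.91, "y": -0.08, "z": 0.0, "roll": -4.6}, {"gripper": 0, "x": 1.92, "y": -0.08, "z": 0.0, "roll": -4.6}]
[{"gripper": 0, "x": 1.91, "y": -0.07, "z": 0.0, "roll": -4.6}, {"gripper": 0, "x": 1.92, "y": -0.08, "z": 0.0, "roll": -4.6}, {"gripper": 0, "x": 1.91, "y": -0.07, "z": 0.0, "roll": -4.6}, {"gripper": 0, "x": 1.92, "y": -0.08, "z": 0.0, "roll": -4.6}, {"gripper": 0, "x": 1.91, "y": -0.08, "z": 0.0, "roll": -4.6}]
[{"gripper": 0, "x": 1.91, "y": -0.07, "z": 0.0, "roll": -4.6}, {"gripper": 0, "x": 1.92, "y": -0.08, "z": 0.0, "roll": -4.6}, {"gripper": 0, "x": 1.91, "y": -0.08, "z": 0.0, "roll": -4.6}, {"gripper": 0, "x": 1.92, "y": -0.07, "z": 0.0, "roll": -4.6}, {"gripper": 0, "x": 1.91, "y": -0.08, "z": 0.0, "roll": -4.6}]
[{"gripper": 0, "x": 1.91, "y": -0.08, "z": 0.0, "roll": -4.6}, {"gripper": 0, "x": 0.0, "y": 0.0, "z": 1.9, "roll": -0.0}]
end [0.6756 0.2196 0.186 ] 137.6
```

move_arm(moves=[{"gripper": 0, "x": 0, "y": 0, "z": -1.5, "roll": 0}, {"gripper": 0, "x": 0, "y": 0, "z": -1.5, "roll": 0}, {"gripper": 0, "x": 0, "y": 0, "z": 0, "roll": 0}, {"gripper": 0, "x": 1.91, "y": -0.08, "z": 0, "roll": -4.6}])

```text
time_s: 12.98
eef_pos: [0.698, -0.111, 0.2095]
eef_rot: [0.001, 0.906, 0.424, 0.0]
wrist_force: [0.1, -0.5, -5.9]
opening: 0.27
```

move_arm(moves=[{"gripper": 0, "x": 1.92, "y": -0.07, "z": 0, "roll": -4.6}, {"gripper": 0, "x": 1.91, "y": -0.08, "z": 0, "roll": -4.6}, {"gripper": 0, "x": 1.92, "y": -0.07, "z": 0, "roll": -4.6}, {"gripper": 0, "x": 1.91, "y": -0.08, "z": 0, "roll": -4.6}])

```text
time_s: 13.48
eef_pos: [0.7372, -0.0438, 0.2087]
eef_rot: [0.0, 0.825, 0.564, 0.0]
wrist_force: [0.1, -0.5, -5.3]
opening: 0.265
```

move_arm(moves=[{"gripper": 0, "x": 1.92, "y": -0.08, "z": 0, "roll": -4.6}, {"gripper": 0, "x": 1.91, "y": -0.07, "z": 0, "roll": -4.6}, {"gripper": 0, "x": 1.91, "y": -0.08, "z": 0, "roll": -4.6}, {"gripper": 0, "x": 1.92, "y": -0.08, "z": 0, "roll": -4.6}, {"gripper": 0, "x": 1.91, "y": -0.07, "z": 0, "roll": -4.6}])

```text
time_s: 14.1
eef_pos: [0.7534, 0.0501, 0.2087]
eef_rot: [0.0, 0.696, 0.718, 0.0]
wrist_force: [-1.1, -0.3, -3.5]
opening: 0.265
```

move_arm(moves=[{"gripper": 0, "x": 1.92, "y": -0.08, "z": 0, "roll": -4.6}, {"gripper": 0, "x": 1.91, "y": -0.07, "z": 0, "roll": -4.6}, {"gripper": 0, "x": 1.92, "y": -0.08, "z": 0, "roll": -4.6}, {"gripper": 0, "x": 1.91, "y": -0.08, "z": 0, "roll": -4.6}, {"gripper": 0, "x": 1.91, "y": -0.07, "z": 0, "roll": -4.6}])

```text
time_s: 14.72
eef_pos: [0.7316, 0.1429, 0.2087]
eef_rot: [0.0, 0.539, 0.842, 0.0]
wrist_force: [-0.3, -0.0, -3.9]
opening: 0.268
```

move_arm(moves=[{"gripper": 0, "x": 1.92, "y": -0.08, "z": 0, "roll": -4.6}, {"gripper": 0, "x": 1.91, "y": -0.08, "z": 0, "roll": -4.6}, {"gripper": 0, "x": 1.92, "y": -0.07, "z": 0, "roll": -4.6}, {"gripper": 0, "x": 1.91, "y": -0.08, "z": 0, "roll": -4.6}, {"gripper": 0, "x": 1.91, "y": -0.08, "z": 0, "roll": -4.6}])

```text
time_s: 15.35
eef_pos: [0.6753, 0.2197, 0.2087]
eef_rot: [0.0, 0.361, 0.933, 0.0]
wrist_force: [0.4, -0.0, -4.3]
opening: 0.264
```

move_arm(moves=[{"gripper": 0, "x": 0, "y": 0, "z": 0, "roll": 0}])

```text
time_s: 15.48
eef_pos: [0.675, 0.2202, 0.2087]
eef_rot: [-0.0, 0.361, 0.933, 0.0]
wrist_force: [0.3, -0.8, -4.6]
opening: 0.266
```

move_arm(moves=[{"gripper": 0, "x": 0, "y": 0, "z": 1.0, "roll": 0}, {"gripper": 0, "x": 0, "y": 0, "z": 0.8, "roll": 0}, {"gripper": 0, "x": 0, "y": 0, "z": 0.4, "roll": 0}, {"gripper": 0, "x": 0, "y": 0, "z": 0, "roll": 0}])

```text
time_s: 15.98
eef_pos: [0.6761, 0.2189, 0.1869]
eef_rot: [0.0, 0.362, 0.932, 0.0]
wrist_force: [2.0, 1.6, 0.8]
opening: 0.264
```

move_arm(moves=[{"gripper": 55, "x": 0, "y": 0, "z": 0, "roll": 0}, {"gripper": 55, "x": 0, "y": 0, "z": 0, "roll": 0}, {"gripper": 55, "x": 0, "y": 0, "z": -4, "roll": 0}, {"gripper": 55, "x": 0, "y": 0, "z": -5, "roll": 0}, {"gripper": 55, "x": 0, "y": 0, "z": -5, "roll": 0}])

```text
time_s: 16.6
eef_pos: [0.6754, 0.219, 0.3278]
eef_rot: [-0.0, 0.362, 0.932, -0.0]
wrist_force: [0.5, -0.1, 0.2]
opening: 0.546
```

```bash
python3 - <<'E'
from h import *
plan([(.4864,.0124,.33,137.6)],g=55)
E
```

```text
t16.60 tcp [0.6754 0.219  0.3278] toolx yaw 137.6 zdir [-0.001 -0.    -1.   ] F [ 0.5 -0.1  0.2] op 0.546 q6 -2.25
[{"gripper": 55, "x": 0.0, "y": -4.67, "z": -0.04, "roll": -0.0}, {"gripper": 55, "x": 0.01, "y": -4.66, "z": -0.03, "roll": -0.0}, {"gripper": 55, "x": -0.0, "y": -4.67, "z": -0.04, "roll": -0.0}, {"gripper": 55, "x": 0.0, "y": -4.67, "z": -0.04, "roll": -0.0}, {"gripper": 55, "x": 0.01, "y": -4.66, "z": -0.03, "roll": -0.0}]
[{"gripper": 55, "x": -0.0, "y": -4.67, "z": -0.04, "roll": -0.0}]
end [0.4864 0.0124 0.33  ] 137.6
```

move_arm(moves=[{"gripper": 55, "x": 0, "y": -4.67, "z": 0, "roll": 0}, {"gripper": 55, "x": 0, "y": -4.67, "z": 0, "roll": 0}, {"gripper": 55, "x": 0, "y": -4.67, "z": 0, "roll": 0}, {"gripper": 55, "x": 0, "y": -4.67, "z": 0, "roll": 0}, {"gripper": 55, "x": 0, "y": -4.67, "z": 0, "roll": 0}])

```text
time_s: 17.23
eef_pos: [0.5169, 0.0457, 0.3268]
eef_rot: [0.0, 0.362, 0.932, -0.0]
wrist_force: [0.4, -0.3, 0.2]
opening: 0.55
```

move_arm(moves=[{"gripper": 55, "x": 0, "y": -4.67, "z": 0, "roll": 0}, {"gripper": 55, "x": 0, "y": 0, "z": 0, "roll": 0}, {"gripper": 55, "x": 0, "y": 0, "z": 0, "roll": 0}])

```text
time_s: 17.6
eef_pos: [0.487, 0.0122, 0.3271]
eef_rot: [0.001, 0.362, 0.932, 0.0]
wrist_force: [0.3, 0.5, -0.3]
opening: 0.551
```

```bash
python3 - <<'E'
from h import *
o,M=st(); c=cam('wrist','w5.png'); W=toolW(c,o)
R=np.radians(47.6); A=np.array([.5147,.0434]); u=-np.array([np.cos(R),np.sin(R)])
print('handle mid, base, tip',w2p(c,[[*(A+u*d),.032] for d in (.037,.012,.062)],W).round(1))
cam('top','t5.png')
i=cv2.imread('pics/t5.png')[100:300,200:400]
cv2.imwrite('pics/c5.png',cv2.hconcat([cv2.resize(cv2.imread('pics/w5.png'),(480,300)),cv2.resize(i,(300,300),interpolation=cv2.INTER_CUBIC)]))
E
```

```text
t17.60 tcp [0.487  0.0122 0.3271] toolx yaw 137.6 zdir [ 0.001 -0.    -1.   ] F [ 0.3  0.5 -0.3] op 0.551 q6 -2.62
handle mid, base, tip [[325.1 198.3]
 [325.  221.9]
 [325.1 173.4]]
```

View pics/c5.png

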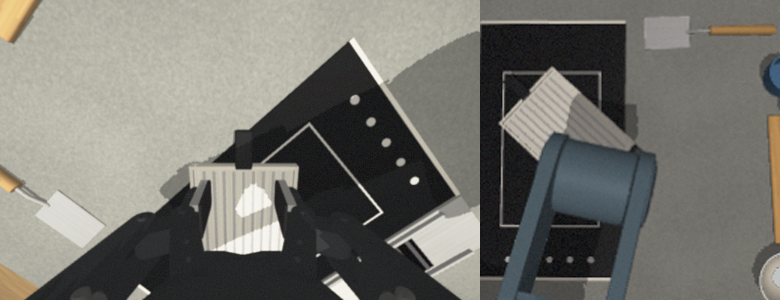

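move_arm(moves=[{"gripper": 55, "x": 0, "y": 0, "z": 4, "roll": 0}, {"gripper": 55, "x": 0, "y": 0, "z": 4, "roll": 0}, {"gripper": 55, "x": 0, "y": 0, "z": 3, "roll": 0}, {"gripper": 55, "x": 0, "y": 0, "z": 2, "roll": 0}, {"gripper": 55, "x": 0, "y": 0, "z": 1.2, "roll": 0}])

```text
time_s: 18.32
eef_pos: [0.4868, 0.0131, 0.1834]
eef_rot: [-0.001, 0.361, 0.933, -0.0]
wrist_force: [-0.4, -1.2, -0.3]
opening: 0.548
```

move_arm(moves=[{"gripper": 0, "x": 0, "y": 0, "z": 0, "roll": 0}, {"gripper": 0, "x": 0, "y": 0, "z": 0, "roll": 0}, {"gripper": 0, "x": 0, "y": 0, "z": 0, "roll": 0}, {"gripper": 0, "x": 0, "y": 0, "z": 0, "roll": 0}])

```text
time_s: 18.82
eef_pos: [0.4869, 0.0125, 0.1851]
eef_rot: [0.0, 0.362, 0.932, 0.0]
wrist_force: [1.9, 1.8, -2.5]
opening: 0.267
```

```bash
python3 - <<'E'
from h import *
o,M=st(); p=o['eef_pos'][:2]
B=np.array([.6469,.1881]); v=p-B; r=np.linalg.norm(v);a=np.degrees(np.arctan2(v[1],v[0]));print(r,a)
yw=np.degrees(np.arctan2(M[1,0],M[0,0]))
arc(B,r,a,a-36.1,.186,.206,9,start=(*p,o['eef_pos'][2],yw),z1=.186,off=yw-a)
E
```

```text
t18.82 tcp [0.4869 0.0125 0.1851] toolx yaw 137.6 zdir [ 0.001  0.    -1.   ] F [ 1.9  1.8 -2.5] op 0.267 q6 -2.62
0.23760777055984567 -132.3384070642196
[{"gripper": 0, "x": 0.0, "y": -0.0, "z": -2.09, "roll": 0.0}, {"gripper": 0, "x": 1.66, "y": 0.06, "z": -0.0, "roll": 4.0}, {"gripper": 0, "x": 1.66, "y": 0.05, "z": -0.0, "roll": 4.0}, {"gripper": 0, "x": 1.67, "y": 0.06, "z": -0.0, "roll": 4.0}, {"gripper": 0, "x": 1.66, "y": 0.06, "z": -0.0, "roll": 4.0}]
[{"gripper": 0, "x": 1.66, "y": 0.06, "z": -0.0, "roll": 4.1}, {"gripper": 0, "x": 1.66, "y": 0.05, "z": -0.0, "roll": 4.0}, {"gripper": 0, "x": 1.66, "y": 0.06, "z": -0.0, "roll": 4.0}, {"gripper": 0, "x": 1.67, "y": 0.05, "z": -0.0, "roll": 4.0}, {"gripper": 0, "x": 1.66, "y": 0.06, "z": -0.0, "roll": 4.0}]
[{"gripper": 0, "x": -0.0, "y": -0.0, "z": 2.0, "roll": 0.0}]
end [0.4141 0.1405 0.186 ] 101.5
```

move_arm(moves=[{"gripper": 0, "x": 0, "y": 0, "z": -1.1, "roll": 0}, {"gripper": 0, "x": 0, "y": 0, "z": -1.0, "roll": 0}, {"gripper": 0, "x": 0, "y": 0, "z": 0, "roll": 0}, {"gripper": 0, "x": 1.66, "y": 0.06, "z": 0, "roll": 4}, {"gripper": 0, "x": 1.66, "y": 0.05, "z": 0, "roll": 4}])

```text
time_s: 19.45
eef_pos: [0.4633, 0.0364, 0.2056]
eef_rot: [-0.0, 0.427, 0.904, -0.0]
wrist_force: [0.9, 0.2, -4.6]
opening: 0.266
```

move_arm(moves=[{"gripper": 0, "x": 1.67, "y": 0.06, "z": 0, "roll": 4}, {"gripper": 0, "x": 1.66, "y": 0.06, "z": 0, "roll": 4}, {"gripper": 0, "x": 1.66, "y": 0.06, "z": 0, "roll": 4.1}, {"gripper": 0, "x": 1.66, "y": 0.05, "z": 0, "roll": 4}, {"gripper": 0, "x": 1.66, "y": 0.06, "z": 0, "roll": 4}])

```text
time_s: 20.08
eef_pos: [0.4224, 0.1087, 0.2056]
eef_rot: [-0.0, 0.578, 0.816, -0.0]
wrist_force: [0.1, 0.4, -5.1]
opening: 0.27
```

move_arm(moves=[{"gripper": 0, "x": 1.67, "y": 0.05, "z": 0, "roll": 4}, {"gripper": 0, "x": 1.66, "y": 0.06, "z": 0, "roll": 4}, {"gripper": 0, "x": 0, "y": 0, "z": 0, "roll": 0}, {"gripper": 0, "x": 0, "y": 0, "z": 1.0, "roll": 0}, {"gripper": 0, "x": 0, "y": 0, "z": 0.8, "roll": 0}])

```text
time_s: 20.7
eef_pos: [0.4138, 0.1399, 0.187]
eef_rot: [-0.0, 0.633, 0.774, -0.0]
wrist_force: [-3.8, -1.0, -0.8]
opening: 0.264
```

move_arm(moves=[{"gripper": 0, "x": 0, "y": 0, "z": 0.4, "roll": 0}, {"gripper": 0, "x": 0, "y": 0, "z": 0, "roll": 0}])

```text
time_s: 20.95
eef_pos: [0.4141, 0.14, 0.1847]
eef_rot: [-0.001, 0.633, 0.774, -0.001]
wrist_force: [-11.7, -1.4, 23.1]
opening: 0.263
```

move_arm(moves=[{"gripper": 55, "x": 0, "y": 0, "z": 0, "roll": 0}, {"gripper": 55, "x": 0, "y": 0, "z": 0, "roll": 0}, {"gripper": 55, "x": 0, "y": 0, "z": -4, "roll": 0}, {"gripper": 55, "x": 0, "y": 0, "z": -5, "roll": 0}, {"gripper": 55, "x": 0, "y": 0, "z": -5, "roll": 0}])

```text
time_s: 21.58
eef_pos: [0.4141, 0.1402, 0.325]
eef_rot: [0.0, 0.633, 0.774, 0.0]
wrist_force: [0.0, -0.7, -0.2]
opening: 0.548
```

```bash
python3 - <<'E'
from h import *
plan([(.45,-.1,.4,101.5),(.45,-.22,.4,101.5)],g=55)
E
```

```text
t21.57 tcp [0.4141 0.1402 0.325 ] toolx yaw 101.5 zdir [ 0.  0. -1.] F [ 0.  -0.7 -0.2] op 0.548 q6 -1.72
[{"gripper": 55, "x": -4.85, "y": -0.25, "z": -1.5, "roll": -0.0}, {"gripper": 55, "x": -4.85, "y": -0.25, "z": -1.5, "roll": -0.0}, {"gripper": 55, "x": -4.85, "y": -0.26, "z": -1.5, "roll": -0.0}, {"gripper": 55, "x": -4.85, "y": -0.25, "z": -1.5, "roll": -0.0}, {"gripper": 55, "x": -4.85, "y": -0.25, "z": -1.5, "roll": -0.0}]
[{"gripper": 55, "x": -3.92, "y": -0.8, "z": 0.0, "roll": -0.0}, {"gripper": 55, "x": -3.92, "y": -0.8, "z": 0.0, "roll": -0.0}, {"gripper": 55, "x": -3.92, "y": -0.79, "z": 0.0, "roll": -0.0}]
end [ 0.45 -0.22  0.4 ] 101.5
```

Move the arm clear for an unobstructed top view, so I can plan the last swing accurately relative to the printed rectangle.

move_arm(moves=[{"gripper": 55, "x": -4.85, "y": -0.25, "z": -1.5, "roll": 0}, {"gripper": 55, "x": -4.85, "y": -0.25, "z": -1.5, "roll": 0}, {"gripper": 55, "x": -4.85, "y": -0.25, "z": -1.5, "roll": 0}, {"gripper": 55, "x": -4.85, "y": -0.25, "z": -1.5, "roll": 0}, {"gripper": 55, "x": -4.85, "y": -0.25, "z": -1.5, "roll": 0}])

```text
time_s: 22.2
eef_pos: [0.4502, -0.1016, 0.3993]
eef_rot: [0.001, 0.633, 0.774, 0.0]
wrist_force: [0.5, 0.6, -0.4]
opening: 0.554
```

move_arm(moves=[{"gripper": 55, "x": -3.92, "y": -0.8, "z": 0, "roll": 0}, {"gripper": 55, "x": -3.92, "y": -0.8, "z": 0, "roll": 0}, {"gripper": 55, "x": -3.92, "y": -0.8, "z": 0, "roll": 0}])

```text
time_s: 22.58
eef_pos: [0.45, -0.2215, 0.3986]
eef_rot: [0.0, 0.633, 0.774, 0.0]
wrist_force: [0.3, -0.2, -0.3]
opening: 0.551
```

```bash
python3 - <<'E'
from h import *
cam('top','t6.png')
i=cv2.imread('pics/t6.png')[100:300,150:310]
cv2.imwrite('pics/c6.png',cv2.resize(i,(480,600),interpolation=cv2.INTER_CUBIC))
E
```

```text
(no output)
```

View pics/c6.png

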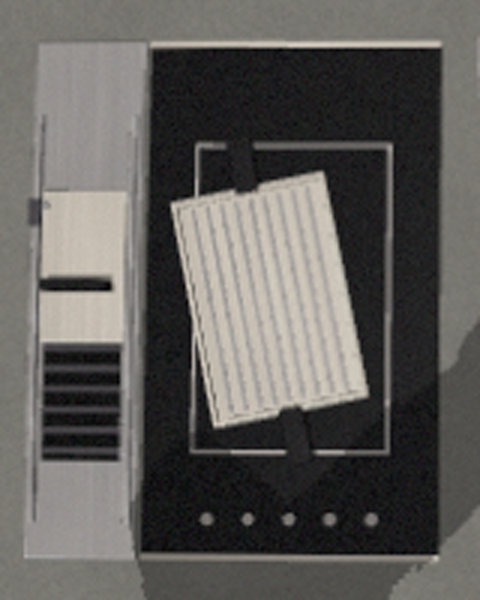

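```bash
python3 - <<'E'
from h import *
c=ctrl.camera('top'); L=lambda p:(np.array(p)+.5)/3-.5+[150,100]
z=fit([[.15,.095],[.15,-.095],[-.15,-.095],[-.15,.095]],p2w(c,L([[196,146],[391,147],[388,453],[192,452]]),.006))
g=fit([[.11,.075],[.11,-.075],[-.11,-.075],[-.11,.075]],p2w(c,L([[171,203],[322,172],[368,396],[216,428]]),.03))
print(z,g)
for s in (-1,1):
  for nm,d in(('foot',.098),('grip',.14)):
    t=np.radians(g[1]);print(s,nm,(g[0]+s*d*np.array([np.cos(t),np.sin(t)])).round(4))
img=cv2.cvtColor(cv2.imread('pics/t6.png'),cv2.COLOR_BGR2GRAY)
# subpixel check of vertical zone lines & rows via peaks
def peak(prof,o): 
    k=int(np.argmax(prof));w=np.clip(prof[max(0,k-2):k+3].astype(float)-np.median(prof),0,None);return o+max(0,k-2)+(w*np.arange(len(w))).sum()/w.sum()
print('top line', [round(peak(img[143:154,x],143),2) for x in (222,265,272)], 'bot',[round(peak(img[244:256,x],244),2) for x in (220,225,270,275)])
print('left',[round(peak(img[y,208:222],208),2) for y in(155,160,235,245)],'right',[round(peak(img[y,272:287],272),2) for y in(160,175,190,220)])
E
```

```text
(array([0.5518, 0.1495]), np.float64(-0.24), array([1.8, 1.4, 0.6, 0.3])) (array([0.5498, 0.1667]), np.float64(11.89), array([0.8, 1. , 0.8, 1.3]))
-1 foot [0.4539 0.1465]
-1 grip [0.4128 0.1379]
1 foot [0.6457 0.1869]
1 grip [0.6868 0.1955]
top line [np.float64(148.12), np.float64(148.03), np.float64(148.03)] bot [np.float64(250.1), np.float64(250.18), np.float64(250.37), np.float64(250.3)]
left [np.float64(215.31), np.float64(215.31), np.float64(220.18), np.float64(213.43)] right [np.float64(279.41), np.float64(279.38), np.float64(279.07), np.float64(278.73)]
```

```bash
python3 - <<'E'
from h import *
s=plan([(.60,.05,.33,101.8),(.6868,.196,.33,101.8),(.6868,.196,.22,101.8),(.6868,.196,.185,101.8)],g=55)
arc([.4540,.1475],.238,11.8,-0.2,.185,.206,4,start=s,off=90)
E
```

```text
t22.68 tcp [ 0.4499 -0.2233  0.3987] toolx yaw 101.3 zdir [ 0.001 -0.002 -1.   ] F [-0.5  0.7  0.4] op 0.551 q6 -2.46
[{"gripper": 55, "x": 3.98, "y": 3.34, "z": 1.14, "roll": -0.1}, {"gripper": 55, "x": 3.97, "y": 3.36, "z": 1.15, "roll": -0.1}, {"gripper": 55, "x": 3.97, "y": 3.35, "z": 1.14, "roll": -0.1}, {"gripper": 55, "x": 3.96, "y": 3.37, "z": 1.15, "roll": -0.0}, {"gripper": 55, "x": 3.96, "y": 3.36, "z": 1.14, "roll": -0.1}]
[{"gripper": 55, "x": 3.95, "y": 3.38, "z": 1.15, "roll": -0.1}, {"gripper": 55, "x": 3.13, "y": 2.87, "z": -0.0, "roll": -0.0}, {"gripper": 55, "x": 3.13, "y": 2.87, "z": -0.0, "roll": -0.0}, {"gripper": 55, "x": 3.13, "y": 2.87, "z": -0.0, "roll": -0.0}, {"gripper": 55, "x": 3.13, "y": 2.87, "z": -0.0, "roll": -0.0}]
[{"gripper": 55, "x": 0.0, "y": -0.0, "z": 5.5, "roll": -0.0}, {"gripper": 55, "x": 0.0, "y": -0.0, "z": 5.5, "roll": -0.0}, {"gripper": 55, "x": 0.0, "y": -0.0, "z": 3.5, "roll": -0.0}]
end [0.6868 0.196  0.185 ] 101.8
[{"gripper": 0, "x": 0.01, "y": 0.02, "z": -2.1, "roll": -0.0}, {"gripper": 0, "x": -1.24, "y": -0.04, "z": -0.0, "roll": 3.0}, {"gripper": 0, "x": -1.25, "y": -0.03, "z": -0.0, "roll": 3.0}, {"gripper": 0, "x": -1.24, "y": -0.03, "z": -0.0, "roll": 3.0}, {"gripper": 0, "x": -1.25, "y": -0.03, "z": -0.0, "roll": 3.0}]
[{"gripper": 0, "x": 0.0, "y": -0.0, "z": 2.1, "roll": -0.0}]
end [0.692  0.1467 0.185 ] 89.8
```

move_arm(moves=[{"gripper": 55, "x": 3.98, "y": 3.35, "z": 1.14, "roll": -0.1}, {"gripper": 55, "x": 3.97, "y": 3.36, "z": 1.15, "roll": -0.1}, {"gripper": 55, "x": 3.97, "y": 3.35, "z": 1.14, "roll": -0.1}, {"gripper": 55, "x": 3.96, "y": 3.37, "z": 1.15, "roll": 0}, {"gripper": 55, "x": 3.96, "y": 3.36, "z": 1.14, "roll": -0.1}])

```text
time_s: 23.3
eef_pos: [0.5749, 0.0106, 0.3411]
eef_rot: [0.0, 0.63, 0.777, 0.0]
wrist_force: [0.7, -0.7, 0.8]
opening: 0.55
```

move_arm(moves=[{"gripper": 55, "x": 3.95, "y": 3.38, "z": 1.15, "roll": -0.1}, {"gripper": 55, "x": 3.13, "y": 2.87, "z": 0, "roll": 0}, {"gripper": 55, "x": 3.13, "y": 2.87, "z": 0, "roll": 0}, {"gripper": 55, "x": 3.13, "y": 2.87, "z": 0, "roll": 0}, {"gripper": 55, "x": 3.13, "y": 2.87, "z": 0, "roll": 0}])

```text
time_s: 23.92
eef_pos: [0.6858, 0.2024, 0.3296]
eef_rot: [-0.0, 0.629, 0.777, 0.0]
wrist_force: [1.7, -0.6, 0.6]
opening: 0.548
```

move_arm(moves=[{"gripper": 55, "x": 0, "y": 0, "z": 5.5, "roll": 0}, {"gripper": 55, "x": 0, "y": 0, "z": 5, "roll": 0}, {"gripper": 55, "x": 0, "y": 0, "z": 2.5, "roll": 0}, {"gripper": 55, "x": 0, "y": 0, "z": 1.5, "roll": 0}])

```text
time_s: 24.42
eef_pos: [0.6853, 0.2006, 0.1838]
eef_rot: [-0.0, 0.629, 0.777, -0.0]
wrist_force: [0.1, -0.6, -0.0]
opening: 0.55
```

move_arm(moves=[{"gripper": 0, "x": 0, "y": 0, "z": 0, "roll": 0}, {"gripper": 0, "x": 0, "y": 0, "z": 0, "roll": 0}, {"gripper": 0, "x": 0, "y": 0, "z": 0, "roll": 0}, {"gripper": 0, "x": 0, "y": 0, "z": 0, "roll": 0}])

```text
time_s: 24.92
eef_pos: [0.686, 0.2004, 0.1862]
eef_rot: [0.001, 0.629, 0.777, 0.001]
wrist_force: [-0.2, -1.7, -0.5]
opening: 0.266
```

```bash
python3 - <<'E'
from h import *
st()
E
```

```text
t24.93 tcp [0.686  0.2004 0.1862] toolx yaw 102.0 zdir [ 0.002  0.    -1.   ] F [-0.2 -1.7 -0.5] op 0.266 q6 -1.66
```

```bash
python3 - <<'E'
from h import *
arc([.454,.1502],.238,12.0,-0.2,.186,.206,4,start=(.686,.2004,.186,102),off=90)
E
```

```text
[{"gripper": 0, "x": -0.09, "y": 0.06, "z": -2.0, "roll": 0.0}, {"gripper": 0, "x": -1.26, "y": -0.03, "z": -0.0, "roll": 3.1}, {"gripper": 0, "x": -1.27, "y": -0.03, "z": -0.0, "roll": 3.0}, {"gripper": 0, "x": -1.27, "y": -0.04, "z": -0.0, "roll": 3.1}, {"gripper": 0, "x": -1.26, "y": -0.03, "z": -0.0, "roll": 3.0}]
[{"gripper": 0, "x": -0.0, "y": 0.0, "z": 2.0, "roll": 0.0}]
end [0.692  0.1494 0.186 ] 89.8
```

move_arm(moves=[{"gripper": 0, "x": 0, "y": 0.06, "z": -1.0, "roll": 0}, {"gripper": 0, "x": -0.09, "y": 0, "z": -1.0, "roll": 0}, {"gripper": 0, "x": -1.26, "y": -0.03, "z": 0, "roll": 3.1}, {"gripper": 0, "x": -1.27, "y": -0.03, "z": 0, "roll": 3}, {"gripper": 0, "x": -1.27, "y": -0.04, "z": 0, "roll": 3.1}])

```text
time_s: 25.55
eef_pos: [0.6912, 0.1608, 0.2047]
eef_rot: [-0.0, 0.691, 0.723, -0.0]
wrist_force: [1.1, 0.2, -5.6]
opening: 0.268
```

move_arm(moves=[{"gripper": 0, "x": -1.26, "y": -0.03, "z": 0, "roll": 3}, {"gripper": 0, "x": 0, "y": 0, "z": 0, "roll": 0}, {"gripper": 0, "x": 0, "y": 0, "z": 1.0, "roll": 0}, {"gripper": 0, "x": 0, "y": 0, "z": 0.8, "roll": 0}, {"gripper": 0, "x": 0, "y": 0, "z": 0.3, "roll": 0}])

```text
time_s: 26.18
eef_pos: [0.6921, 0.1499, 0.1862]
eef_rot: [0.001, 0.708, 0.706, 0.0]
wrist_force: [-7.7, -2.9, 24.4]
opening: 0.266
```

move_arm(moves=[{"gripper": 0, "x": 0, "y": 0, "z": 0, "roll": 0}])

```text
time_s: 26.3
eef_pos: [0.6921, 0.1499, 0.1863]
eef_rot: [0.001, 0.708, 0.706, 0.0]
wrist_force: [-2.2, -1.9, 11.5]
opening: 0.263
```

move_arm(moves=[{"gripper": 55, "x": 0, "y": 0, "z": 0, "roll": 0}, {"gripper": 55, "x": 0, "y": 0, "z": 0, "roll": 0}, {"gripper": 55, "x": 0, "y": 0, "z": -5, "roll": 0}, {"gripper": 55, "x": 0, "y": 0, "z": -5, "roll": 0}, {"gripper": 55, "x": 0, "y": 0, "z": -5, "roll": 0}])

```text
time_s: 26.92
eef_pos: [0.6911, 0.1497, 0.3347]
eef_rot: [-0.0, 0.708, 0.706, -0.0]
wrist_force: [0.5, -0.2, -0.6]
opening: 0.548
```

```bash
python3 - <<'E'
from h import *
plan([(.60,.0,.40,90),(.46,-.24,.40,90)],g=60)
E
```

```text
t26.93 tcp [0.6911 0.1497 0.3347] toolx yaw 89.8 zdir [-0.001  0.    -1.   ] F [ 0.5 -0.2 -0.6] op 0.548 q6 -1.52
[{"gripper": 60, "x": -3.75, "y": -2.27, "z": -1.63, "roll": -0.0}, {"gripper": 60, "x": -3.75, "y": -2.26, "z": -1.63, "roll": -0.1}, {"gripper": 60, "x": -3.74, "y": -2.27, "z": -1.64, "roll": -0.0}, {"gripper": 60, "x": -3.75, "y": -2.28, "z": -1.63, "roll": -0.1}, {"gripper": 60, "x": -4.0, "y": -2.33, "z": 0.0, "roll": 0.0}]
[{"gripper": 60, "x": -4.0, "y": -2.34, "z": 0.0, "roll": 0.0}, {"gripper": 60, "x": -4.0, "y": -2.33, "z": 0.0, "roll": 0.0}, {"gripper": 60, "x": -4.0, "y": -2.34, "z": 0.0, "roll": 0.0}, {"gripper": 60, "x": -4.0, "y": -2.33, "z": 0.0, "roll": 0.0}, {"gripper": 60, "x": -4.0, "y": -2.33, "z": 0.0, "roll": 0.0}]
end [ 0.46 -0.24  0.4 ] 90.0
```

move_arm(moves=[{"gripper": 60, "x": -3.75, "y": -2.27, "z": -1.63, "roll": 0}, {"gripper": 60, "x": -3.75, "y": -2.26, "z": -1.63, "roll": -0.1}, {"gripper": 60, "x": -3.75, "y": -2.27, "z": -1.64, "roll": 0}, {"gripper": 60, "x": -3.75, "y": -2.28, "z": -1.63, "roll": -0.1}, {"gripper": 60, "x": -4, "y": -2.33, "z": 0, "roll": 0}])

```text
time_s: 27.55
eef_pos: [0.5764, -0.0411, 0.4007]
eef_rot: [0.001, 0.707, 0.707, 0.001]
wrist_force: [1.0, -0.7, -0.9]
opening: 0.603
```

move_arm(moves=[{"gripper": 60, "x": -4, "y": -2.33, "z": 0, "roll": 0}, {"gripper": 60, "x": -4, "y": -2.33, "z": 0, "roll": 0}, {"gripper": 60, "x": -4, "y": -2.33, "z": 0, "roll": 0}, {"gripper": 60, "x": -4, "y": -2.33, "z": 0, "roll": 0}, {"gripper": 60, "x": -4, "y": -2.33, "z": 0, "roll": 0}])

```text
time_s: 28.18
eef_pos: [0.4595, -0.2412, 0.399]
eef_rot: [-0.0, 0.707, 0.707, 0.0]
wrist_force: [0.7, -0.7, 0.1]
opening: 0.6
```

move_arm(moves=[{"gripper": 60, "x": 0, "y": 0, "z": 0, "roll": 0}, {"gripper": 60, "x": 0, "y": 0, "z": 0, "roll": 0}])

```text
time_s: 28.42
eef_pos: [0.4605, -0.24, 0.399]
eef_rot: [-0.0, 0.707, 0.707, 0.0]
wrist_force: [-0.4, -0.1, -0.0]
opening: 0.598
```

```bash
python3 - <<'E'
from h import *
st()
cam('top','t7.png')
i=cv2.imread('pics/t7.png')[130:270,200:300]
a=cv2.resize(i,None,fx=4,fy=4,interpolation=cv2.INTER_CUBIC)
c=cam('wrist','w7.png'); b=cv2.resize(cv2.imread('pics/w7.png')[:,60:],(400,276))
b=cv2.copyMakeBorder(b,0,560-276,0,0,cv2.BORDER_CONSTANT)
cv2.imwrite('pics/c7.png',cv2.hconcat([a,b]))
E
```

```text
t28.43 tcp [ 0.4605 -0.24    0.399 ] toolx yaw 90.0 zdir [-0.     0.001 -1.   ] F [-0.4 -0.1 -0. ] op 0.598 q6 -2.28
```

View pics/c7.png

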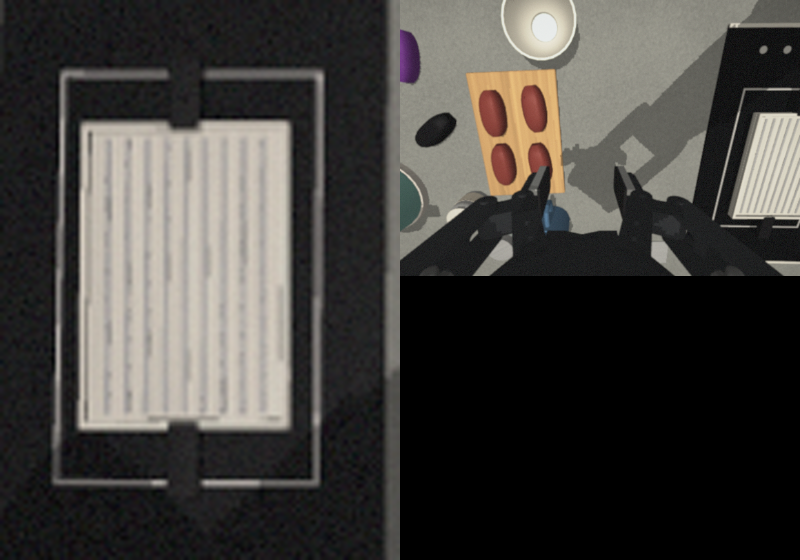

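```bash
python3 - <<'E'
from h import *
c=ctrl.camera('top')
L=lambda p:(np.array(p)+.5)/4-.5+[200,130]
g=cv2.cvtColor(c['img'],cv2.COLOR_RGB2GRAY).astype(float)
def cross(prof,o,thr=100):
    k=np.where((prof[:-1]<thr)!=(prof[1:]<thr))[0]; return [round(o+i+(thr-prof[i])/(prof[i+1]-prof[i]),2) for i in k]
# plate edges (subpixel half level): left/right columns at rows, top/bottom rows at columns
lf=[(cross(g[y,216:228],216)[0],y) for y in(168,180,200,220,230)];rt=[(cross(g[y,266:277],266)[-1],y) for y in(168,180,200,220,230)]
tp=[(x,cross(g[156:166,x],156)[0]) for x in(224,230,255,265,268)];bt=[(x,cross(g[232:244,x],232)[-1]) for x in(224,230,255,265,268)]
print(lf,rt,tp,bt)
E_=[p2w(c,e,.03)[:,:2] for e in(lf,rt,tp,bt)]
for n,e in zip('L R T B'.split(),E_):
    d=e[-1]-e[0]; print(n,e.mean(0).round(4),'ang',np.degrees(np.arctan2(d[1],d[0])).round(2))
print('centre y',(E_[0][:,1].mean()+E_[1][:,1].mean())/2,'x',(E_[2][:,0].mean()+E_[3][:,0].mean())/2,'size',E_[0][:,1].mean()-E_[1][:,1].mean(),E_[2][:,0].mean()-E_[3][:,0].mean())
z=fit([[.15,.095],[.15,-.095],[-.15,-.095],[-.15,.095]],p2w(c,L([[63,74],[321,74],[318,483],[55,483]]),.006));print('zone',z)
E
```

```text
[(np.float64(219.57), 168), (np.float64(219.41), 180), (np.float64(219.36), 200), (np.float64(219.25), 220), (np.float64(218.96), 230)] [(np.float64(272.15), 168), (np.float64(272.17), 180), (np.float64(272.2), 200), (np.float64(272.21), 220), (np.float64(272.18), 230)] [(224, np.float64(159.92)), (230, np.float64(159.92)), (255, np.float64(159.6)), (265, np.float64(159.58)), (268, np.float64(159.58))] [(224, np.float64(237.14)), (230, np.float64(237.19)), (255, np.float64(237.01)), (265, np.float64(237.04)), (268, np.float64(237.05))]
L [0.5494 0.2244] ang -179.82
R [0.5491 0.0721] ang -179.71
T [0.6643 0.1416] ang -89.79
B [0.4419 0.1397] ang -89.93
centre y 0.1482489311396887 x 0.5531063567695245 size 0.1522092526980145 0.2224760513939702
zone (array([0.5526, 0.1494]), np.float64(-0.24), array([0.7, 0.9, 0.9, 1.3]))
```

```bash
cat >> h.py <<'E'
def pots(name,z=.022,zc=None,save=None):
    o=ctrl.get_obs(); c=ctrl.camera(name); W=toolW(c,o) if name=='wrist' else c['world_from_camera']
    h=cv2.cvtColor(c['img'],cv2.COLOR_RGB2HSV)
    m=(((h[...,0]<7)|(h[...,0]>172))&(h[...,1]>110)&(h[...,2]>40)).astype(np.uint8)
    m=cv2.morphologyEx(m,cv2.MORPH_OPEN,np.ones((3,3)))
    n,l,s,ce=cv2.connectedComponentsWithStats(m)
    for k in range(1,n):
        if s[k,4]<150: continue
        ys,xs=np.where(l==k); P=p2w(c,np.c_[xs,ys],z,W)[:,:2].astype(np.float32)
        (cx,cy),(a,b),an=cv2.minAreaRect(P*1000); 
        v=np.linalg.eigh(np.cov(P.T))[1][:,1]; yaw=(np.degrees(np.arctan2(v[1],v[0]))+90)%180-90
        print(name,'px',ce[k].round(0),'n',s[k,4],'rect',round(cx/1000,4),round(cy/1000,4),'size',round(max(a,b)),round(min(a,b)),'mean',P.mean(0).round(4),'yaw %.1f'%yaw)
    return c,W
E
python3 - <<'E'
from h import *
pots('top'); pots('wrist')
E
```

```text
top px [407. 196.] n 191 rect 0.5582 -0.3191 size 54 39 mean [ 0.5591 -0.317 ] yaw -11.9
wrist px [254. 156.] n 1844 rect 0.4377 -0.3246 size 82 41 mean [ 0.436  -0.3251] yaw 5.6
wrist px [194. 163.] n 1997 rect 0.4462 -0.4001 size 82 45 mean [ 0.4445 -0.4002] yaw 1.8
wrist px [210. 237.] n 1585 rect 0.5465 -0.3927 size 84 44 mean [ 0.545  -0.3925] yaw 0.6
wrist px [260. 227.] n 946 rect 0.5317 -0.3227 size 58 41 mean [ 0.5307 -0.3235] yaw -8.8
```

```bash
python3 - <<'E'
from h import *
c=ctrl.camera('top'); c['img']=cv2.imread('pics/top0.png')[:,:,::-1].copy()
class F: 
    camera=staticmethod(lambda n:c); get_obs=ctrl.get_obs
import h; h.ctrl=F; pots('top')
E
cat > /tmp/x; python3 - <<'E'
import sys; sys.path.insert(0,'.')
from h import *
s=plan([(.4372,-.3252,.24,103),(.4372,-.3252,.181,103)],g=62)
E
```

```text
top px [433. 200.] n 326 rect 0.5455 -0.3922 size 79 38 mean [ 0.5465 -0.3927] yaw 4.1
top px [409. 201.] n 316 rect 0.5442 -0.3218 size 76 38 mean [ 0.5444 -0.3218] yaw 8.8
top px [436. 235.] n 340 rect 0.4454 -0.4005 size 81 41 mean [ 0.445  -0.3999] yaw 4.2
top px [410. 238.] n 330 rect 0.4359 -0.3259 size 78 38 mean [ 0.4365 -0.3258] yaw 7.2
t28.73 tcp [ 0.4609 -0.2395  0.3992] toolx yaw 90.1 zdir [-0.  0. -1.] F [-0.3  0.4  0.4] op 0.601 q6 -2.28
[{"gripper": 62, "x": -2.14, "y": -0.6, "z": 3.98, "roll": -3.2}, {"gripper": 62, "x": -2.11, "y": -0.71, "z": 3.98, "roll": -3.3}, {"gripper": 62, "x": -2.06, "y": -0.84, "z": 3.98, "roll": -3.2}, {"gripper": 62, "x": -2.01, "y": -0.94, "z": 3.98, "roll": -3.2}, {"gripper": 62, "x": -0.0, "y": -0.0, "z": 2.95, "roll": -0.0}]
[{"gripper": 62, "x": -0.0, "y": -0.01, "z": 2.95, "roll": -0.0}]
end [ 0.4371 -0.3252  0.181 ] 103.0
```

```bash
python3 - <<'E'
from h import *
s=plan([(.437,-.3255,.24,96.5),(.437,-.3255,.183,96.5)],start=(.4609,-.2397,.3990,90),g=62)
s=plan([(.437,-.3255,.30,96.5),(.50,-.05,.30,90),(.506,.116,.30,90),(.506,.116,.22,90)],start=s,g=0)
E
```

```text
[{"gripper": 62, "x": -2.14, "y": -0.6, "z": 3.98, "roll": -1.6}, {"gripper": 62, "x": -2.13, "y": -0.65, "z": 3.97, "roll": -1.7}, {"gripper": 62, "x": -2.11, "y": -0.72, "z": 3.98, "roll": -1.6}, {"gripper": 62, "x": -2.09, "y": -0.78, "z": 3.97, "roll": -1.6}, {"gripper": 62, "x": 0.0, "y": -0.0, "z": 2.85, "roll": 0.0}]
[{"gripper": 62, "x": 0.0, "y": -0.0, "z": 2.85, "roll": 0.0}]
end [ 0.437  -0.3255  0.183 ] 96.5
[{"gripper": 0, "x": 0.0, "y": -0.0, "z": -3.9, "roll": 0.0}, {"gripper": 0, "x": 0.0, "y": -0.0, "z": -3.9, "roll": 0.0}, {"gripper": 0, "x": 0.0, "y": -0.0, "z": -3.9, "roll": 0.0}, {"gripper": 0, "x": 4.44, "y": 1.56, "z": -0.0, "roll": 1.1}, {"gripper": 0, "x": 4.48, "y": 1.48, "z": -0.0, "roll": 1.1}]
[{"gripper": 0, "x": 4.5, "y": 1.39, "z": -0.0, "roll": 1.1}, {"gripper": 0, "x": 4.52, "y": 1.3, "z": -0.0, "roll": 1.0}, {"gripper": 0, "x": 4.55, "y": 1.23, "z": -0.0, "roll": 1.1}, {"gripper": 0, "x": 4.57, "y": 1.14, "z": -0.0, "roll": 1.1}, {"gripper": 0, "x": 4.15, "y": 0.15, "z": -0.0, "roll": 0.0}]
[{"gripper": 0, "x": 4.15, "y": 0.15, "z": -0.0, "roll": 0.0}, {"gripper": 0, "x": 4.15, "y": 0.15, "z": -0.0, "roll": 0.0}, {"gripper": 0, "x": 4.15, "y": 0.15, "z": -0.0, "roll": 0.0}, {"gripper": 0, "x": 0.0, "y": -0.0, "z": 4.0, "roll": 0.0}, {"gripper": 0, "x": 0.0, "y": -0.0, "z": 4.0, "roll": 0.0}]
end [0.506 0.116 0.22 ] 90.0
```

move_arm(moves=[{"gripper": 62, "x": -2.14, "y": -0.6, "z": 3.98, "roll": -1.6}, {"gripper": 62, "x": -2.13, "y": -0.65, "z": 3.97, "roll": -1.7}, {"gripper": 62, "x": -2.11, "y": -0.72, "z": 3.98, "roll": -1.6}, {"gripper": 62, "x": -2.09, "y": -0.78, "z": 3.97, "roll": -1.6}, {"gripper": 62, "x": 0, "y": 0, "z": 0, "roll": 0}])

```text
time_s: 29.35
eef_pos: [0.4354, -0.3257, 0.2371]
eef_rot: [-0.003, 0.666, 0.746, 0.0]
wrist_force: [0.7, 0.4, -0.3]
opening: 0.626
```

```bash
python3 - <<'E'
from h import *
st(); c,W=pots('wrist'); cv2.imwrite('pics/w8.png',c['img'][:,:,::-1])
E
```

```text
t29.35 tcp [ 0.4354 -0.3257  0.2371] toolx yaw 96.4 zdir [-0.004  0.005 -1.   ] F [ 0.7  0.4 -0.3] op 0.626 q6 -2.54
wrist px [214. 223.] n 5880 rect 0.4462 -0.4005 size 87 44 mean [ 0.4434 -0.4009] yaw -0.4
wrist px [321. 223.] n 5246 rect 0.4377 -0.3257 size 85 39 mean [ 0.4349 -0.326 ] yaw 6.9
wrist px [311. 320.] n 1363 rect 0.5141 -0.3228 size 39 37 mean [ 0.5165 -0.3247] yaw 37.1
wrist px [211. 360.] n 795 rect 0.5656 -0.4036 size 45 19 mean [ 0.5647 -0.4029] yaw -3.7
```

View pics/w8.png

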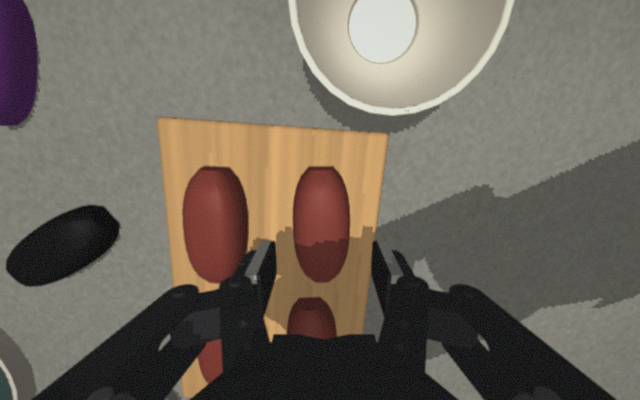

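move_arm(moves=[{"gripper": 62, "x": 0, "y": 0.1, "z": 2.9, "roll": 0}, {"gripper": 62, "x": 0, "y": 0, "z": 2.5, "roll": 0}, {"gripper": 0, "x": 0, "y": 0, "z": 0, "roll": 0}, {"gripper": 0, "x": 0, "y": 0, "z": 0, "roll": 0}, {"gripper": 0, "x": 0, "y": 0, "z": 0, "roll": 0}])

```text
time_s: 30.02
eef_pos: [0.4383, -0.3264, 0.1881]
eef_rot: [0.001, 0.666, 0.746, -0.0]
wrist_force: [0.7, 0.3, -0.8]
opening: 0.45
```

move_arm(moves=[{"gripper": 0, "x": 0, "y": 0, "z": -3.0, "roll": 0}, {"gripper": 0, "x": 0, "y": 0, "z": -4.3, "roll": 0}, {"gripper": 0, "x": 0, "y": 0, "z": -4.4, "roll": 0}])

```text
time_s: 30.4
eef_pos: [0.4376, -0.3259, 0.3054]
eef_rot: [0.0, 0.666, 0.746, -0.0]
wrist_force: [0.3, -0.1, -1.7]
opening: 0.448
```

```bash
python3 - <<'E'
from h import *
s=plan([(.50,-.05,.30,90),(.506,.116,.30,90),(.506,.116,.22,90)],g=0)
E
```

```text
t30.40 tcp [ 0.4376 -0.3259  0.3054] toolx yaw 96.5 zdir [ 0.001 -0.001 -1.   ] F [ 0.3 -0.1 -1.7] op 0.448 q6 -2.54
[{"gripper": 0, "x": 4.45, "y": 1.55, "z": 0.09, "roll": 1.1}, {"gripper": 0, "x": 4.48, "y": 1.47, "z": 0.09, "roll": 1.1}, {"gripper": 0, "x": 4.51, "y": 1.38, "z": 0.09, "roll": 1.0}, {"gripper": 0, "x": 4.53, "y": 1.31, "z": 0.09, "roll": 1.1}, {"gripper": 0, "x": 4.56, "y": 1.21, "z": 0.09, "roll": 1.1}]
[{"gripper": 0, "x": 4.58, "y": 1.13, "z": 0.09, "roll": 1.1}, {"gripper": 0, "x": 4.15, "y": 0.15, "z": 0.0, "roll": -0.0}, {"gripper": 0, "x": 4.15, "y": 0.15, "z": 0.0, "roll": -0.0}, {"gripper": 0, "x": 4.15, "y": 0.15, "z": 0.0, "roll": -0.0}, {"gripper": 0, "x": 4.15, "y": 0.15, "z": 0.0, "roll": -0.0}]
[{"gripper": 0, "x": -0.0, "y": 0.0, "z": 4.0, "roll": -0.0}, {"gripper": 0, "x": -0.0, "y": 0.0, "z": 4.0, "roll": -0.0}]
end [0.506 0.116 0.22 ] 90.0
```

move_arm(moves=[{"gripper": 0, "x": 4.45, "y": 1.55, "z": 0.1, "roll": 1.1}, {"gripper": 0, "x": 4.48, "y": 1.47, "z": 0.1, "roll": 1.1}, {"gripper": 0, "x": 4.51, "y": 1.38, "z": 0.1, "roll": 1}, {"gripper": 0, "x": 4.53, "y": 1.31, "z": 0.1, "roll": 1.1}, {"gripper": 0, "x": 4.56, "y": 1.21, "z": 0.1, "roll": 1.1}])

```text
time_s: 31.02
eef_pos: [0.4899, -0.0946, 0.2995]
eef_rot: [0.001, 0.701, 0.714, 0.0]
wrist_force: [0.2, -0.4, -0.4]
opening: 0.443
```

move_arm(moves=[{"gripper": 0, "x": 4.58, "y": 1.13, "z": 0, "roll": 1.1}, {"gripper": 0, "x": 4.15, "y": 0.15, "z": 0, "roll": 0}, {"gripper": 0, "x": 4.15, "y": 0.15, "z": 0, "roll": 0}, {"gripper": 0, "x": 4.15, "y": 0.15, "z": 0, "roll": 0}, {"gripper": 0, "x": 4.15, "y": 0.15, "z": 0, "roll": 0}])

```text
time_s: 31.65
eef_pos: [0.506, 0.1174, 0.2995]
eef_rot: [0.001, 0.707, 0.707, 0.001]
wrist_force: [-0.1, -0.6, -0.9]
opening: 0.447
```

move_arm(moves=[{"gripper": 0, "x": 0, "y": 0, "z": 4, "roll": 0}, {"gripper": 0, "x": 0, "y": 0, "z": 4, "roll": 0}, {"gripper": 0, "x": 0, "y": 0, "z": 0, "roll": 0}, {"gripper": 0, "x": 0, "y": 0, "z": 0, "roll": 0}])

```text
time_s: 32.15
eef_pos: [0.5068, 0.1159, 0.22]
eef_rot: [0.001, 0.707, 0.707, 0.001]
wrist_force: [0.8, -0.5, -0.8]
opening: 0.444
```

```bash
python3 - <<'E'
from h import *
st()
E
```

```text
t32.15 tcp [0.5068 0.1159 0.22  ] toolx yaw 90.0 zdir [ 0.002 -0.    -1.   ] F [ 0.8 -0.5 -0.8] op 0.444 q6 -1.57
```

move_arm(moves=[{"gripper": 0, "x": 0, "y": 0, "z": 1.2, "roll": 0}, {"gripper": 0, "x": 0, "y": 0, "z": 0.6, "roll": 0}])

```text
time_s: 32.4
eef_pos: [0.5062, 0.1158, 0.2006]
eef_rot: [0.0, 0.707, 0.707, 0.0]
wrist_force: [-0.9, 0.4, -1.4]
opening: 0.452
```

move_arm(moves=[{"gripper": 56, "x": 0, "y": 0, "z": 0, "roll": 0}, {"gripper": 56, "x": 0, "y": 0, "z": 0, "roll": 0}, {"gripper": 56, "x": 0, "y": 0, "z": -3, "roll": 0}, {"gripper": 62, "x": 0, "y": 0, "z": -5, "roll": 0}, {"gripper": 62, "x": 0, "y": 0, "z": -4, "roll": 0}])

```text
time_s: 33.02
eef_pos: [0.5062, 0.1159, 0.3225]
eef_rot: [0.001, 0.707, 0.707, 0.001]
wrist_force: [-0.4, 0.4, -0.4]
opening: 0.619
```

```bash
python3 - <<'E'
from h import *
o,M=st()
plan([(.53,-.06,.31,98),(.545,-.3218,.31,98.5),(.545,-.3218,.24,98.5)],g=62)
E
```

```text
t33.02 tcp [0.5062 0.1159 0.3225] toolx yaw 90.0 zdir [ 0.002 -0.    -1.   ] F [-0.4  0.4 -0.4] op 0.619 q6 -1.57
t33.02 tcp [0.5062 0.1159 0.3225] toolx yaw 90.0 zdir [ 0.002 -0.    -1.   ] F [-0.4  0.4 -0.4] op 0.619 q6 -1.57
[{"gripper": 62, "x": -4.4, "y": 0.6, "z": 0.31, "roll": -2.0}, {"gripper": 62, "x": -4.42, "y": 0.44, "z": 0.31, "roll": -2.0}, {"gripper": 62, "x": -4.43, "y": 0.28, "z": 0.32, "roll": -2.0}, {"gripper": 62, "x": -4.43, "y": 0.14, "z": 0.31, "roll": -2.0}, {"gripper": 62, "x": -5.23, "y": -0.43, "z": -0.0, "roll": -0.1}]
[{"gripper": 62, "x": -5.22, "y": -0.44, "z": -0.0, "roll": -0.1}, {"gripper": 62, "x": -5.23, "y": -0.46, "z": -0.0, "roll": -0.1}, {"gripper": 62, "x": -5.22, "y": -0.46, "z": -0.0, "roll": -0.1}, {"gripper": 62, "x": -5.23, "y": -0.47, "z": -0.0, "roll": -0.1}, {"gripper": 62, "x": 0.0, "y": 0.0, "z": 3.5, "roll": 0.0}]
[{"gripper": 62, "x": 0.0, "y": 0.0, "z": 3.5, "roll": 0.0}]
end [ 0.545  -0.3218  0.24  ] 98.5
```

move_arm(moves=[{"gripper": 62, "x": -4.4, "y": 0.6, "z": 0.3, "roll": -2}, {"gripper": 62, "x": -4.42, "y": 0.44, "z": 0.3, "roll": -2}, {"gripper": 62, "x": -4.43, "y": 0.28, "z": 0.3, "roll": -2}, {"gripper": 62, "x": -4.43, "y": 0.14, "z": 0.3, "roll": -2}, {"gripper": 62, "x": -5.23, "y": -0.43, "z": 0, "roll": -0.1}])

```text
time_s: 33.65
eef_pos: [0.5329, -0.1136, 0.3085]
eef_rot: [0.0, 0.655, 0.756, 0.0]
wrist_force: [-0.1, -0.0, 0.2]
opening: 0.62
```

move_arm(moves=[{"gripper": 62, "x": -5.22, "y": -0.44, "z": 0, "roll": -0.1}, {"gripper": 62, "x": -5.23, "y": -0.46, "z": 0, "roll": -0.1}, {"gripper": 62, "x": -5.22, "y": -0.46, "z": 0, "roll": -0.1}, {"gripper": 62, "x": -5.23, "y": -0.47, "z": 0, "roll": -0.1}, {"gripper": 62, "x": 0, "y": 0, "z": 3.5, "roll": 0}])

```text
time_s: 34.28
eef_pos: [0.5456, -0.327, 0.2767]
eef_rot: [0.005, 0.654, 0.756, -0.0]
wrist_force: [0.2, 0.1, -0.4]
opening: 0.616
```

move_arm(moves=[{"gripper": 62, "x": 0, "y": 0, "z": 3.5, "roll": 0}, {"gripper": 62, "x": 0, "y": 0, "z": 0, "roll": 0}, {"gripper": 62, "x": 0, "y": 0, "z": 0, "roll": 0}])

```text
time_s: 34.65
eef_pos: [0.5453, -0.3221, 0.2397]
eef_rot: [0.001, 0.653, 0.758, -0.0]
wrist_force: [0.5, -0.3, 0.0]
opening: 0.621
```

```bash
python3 - <<'E'
from h import *
st(); c,W=pots('wrist'); pots('top',z=.036)
E
```

```text
t34.65 tcp [ 0.5453 -0.3221  0.2397] toolx yaw 98.5 zdir [ 0.001 -0.001 -1.   ] F [ 0.5 -0.3  0. ] op 0.621 q6 -2.44
wrist px [219.  57.] n 7932 rect 0.4536 -0.3997 size 68 44 mean [ 0.4498 -0.4004] yaw 3.6
wrist px [224. 206.] n 5869 rect 0.5474 -0.3928 size 86 43 mean [ 0.5446 -0.3932] yaw 1.5
wrist px [324. 218.] n 5196 rect 0.5462 -0.3216 size 87 39 mean [ 0.5434 -0.322 ] yaw 9.0
top px [257. 215.] n 322 rect 0.5048 0.1145 size 80 34 mean [0.5046 0.1148] yaw 0.7
top px [436. 229.] n 154 rect 0.4638 -0.4001 size 49 31 mean [ 0.4637 -0.3972] yaw 35.6
```

move_arm(moves=[{"gripper": 62, "x": 0, "y": 0, "z": 3.2, "roll": -0.4}, {"gripper": 62, "x": 0, "y": 0, "z": 2.8, "roll": 0}, {"gripper": 62, "x": 0, "y": 0, "z": 0, "roll": 0}])

```text
time_s: 35.12
eef_pos: [0.5461, -0.3227, 0.1807]
eef_rot: [0.002, 0.65, 0.76, -0.0]
wrist_force: [-0.2, -0.5, 0.1]
opening: 0.621
```

move_arm(moves=[{"gripper": 0, "x": 0, "y": 0, "z": 0, "roll": 0}, {"gripper": 0, "x": 0, "y": 0, "z": 0, "roll": 0}, {"gripper": 0, "x": 0, "y": 0, "z": 0, "roll": 0}])

```text
time_s: 35.5
eef_pos: [0.5462, -0.3223, 0.1823]
eef_rot: [0.002, 0.65, 0.76, 0.0]
wrist_force: [-1.2, 3.7, 13.6]
opening: 0.454
```

move_arm(moves=[{"gripper": 0, "x": 0, "y": 0, "z": -3.0, "roll": 0}, {"gripper": 0, "x": 0, "y": 0, "z": -5, "roll": 0}, {"gripper": 0, "x": 0, "y": 0, "z": -4, "roll": 0}])

```text
time_s: 35.88
eef_pos: [0.5451, -0.3218, 0.3016]
eef_rot: [0.001, 0.65, 0.76, -0.0]
wrist_force: [0.6, -0.7, -0.8]
opening: 0.455
```

```bash
python3 - <<'E'
from h import *
s=plan([(.59,-.05,.30,90),(.600,.116,.30,90),(.600,.116,.22,90)],g=0)
E
```

```text
t35.88 tcp [ 0.5451 -0.3218  0.3016] toolx yaw 98.9 zdir [ 0.002 -0.002 -1.   ] F [ 0.6 -0.7 -0.8] op 0.455 q6 -2.45
[{"gripper": 0, "x": 4.36, "y": 1.44, "z": 0.03, "roll": 1.5}, {"gripper": 0, "x": 4.4, "y": 1.33, "z": 0.02, "roll": 1.5}, {"gripper": 0, "x": 4.43, "y": 1.21, "z": 0.03, "roll": 1.5}, {"gripper": 0, "x": 4.45, "y": 1.1, "z": 0.02, "roll": 1.4}, {"gripper": 0, "x": 4.49, "y": 0.98, "z": 0.03, "roll": 1.5}]
[{"gripper": 0, "x": 4.51, "y": 0.87, "z": 0.03, "roll": 1.5}, {"gripper": 0, "x": 4.15, "y": 0.25, "z": -0.0, "roll": 0.0}, {"gripper": 0, "x": 4.15, "y": 0.25, "z": -0.0, "roll": 0.0}, {"gripper": 0, "x": 4.15, "y": 0.26, "z": -0.0, "roll": 0.0}, {"gripper": 0, "x": 4.15, "y": 0.25, "z": -0.0, "roll": 0.0}]
[{"gripper": 0, "x": -0.0, "y": -0.0, "z": 4.0, "roll": 0.0}, {"gripper": 0, "x": -0.0, "y": -0.0, "z": 4.0, "roll": 0.0}]
end [0.6   0.116 0.22 ] 90.0
```

move_arm(moves=[{"gripper": 0, "x": 4.36, "y": 1.44, "z": 0, "roll": 1.5}, {"gripper": 0, "x": 4.4, "y": 1.33, "z": 0, "roll": 1.5}, {"gripper": 0, "x": 4.43, "y": 1.21, "z": 0, "roll": 1.5}, {"gripper": 0, "x": 4.45, "y": 1.1, "z": 0.1, "roll": 1.4}, {"gripper": 0, "x": 4.49, "y": 0.98, "z": 0.1, "roll": 1.5}])

```text
time_s: 36.5
eef_pos: [0.5825, -0.0937, 0.2977]
eef_rot: [0.001, 0.698, 0.716, 0.0]
wrist_force: [0.6, 0.2, -0.5]
opening: 0.453
```

move_arm(moves=[{"gripper": 0, "x": 4.51, "y": 0.87, "z": 0, "roll": 1.5}, {"gripper": 0, "x": 4.15, "y": 0.25, "z": 0, "roll": 0}, {"gripper": 0, "x": 4.15, "y": 0.25, "z": 0, "roll": 0}, {"gripper": 0, "x": 4.15, "y": 0.25, "z": 0, "roll": 0}, {"gripper": 0, "x": 4.15, "y": 0.25, "z": 0, "roll": 0}])

```text
time_s: 37.12
eef_pos: [0.5998, 0.1176, 0.2977]
eef_rot: [0.001, 0.707, 0.707, 0.001]
wrist_force: [0.1, -0.2, -1.3]
opening: 0.453
```

move_arm(moves=[{"gripper": 0, "x": 0, "y": 0, "z": 4, "roll": 0}, {"gripper": 0, "x": 0, "y": 0, "z": 4, "roll": 0}, {"gripper": 0, "x": 0, "y": 0, "z": 0, "roll": 0}, {"gripper": 0, "x": 0, "y": 0, "z": 0, "roll": 0}])

```text
time_s: 37.62
eef_pos: [0.6005, 0.116, 0.2183]
eef_rot: [0.001, 0.707, 0.707, 0.001]
wrist_force: [0.5, 0.6, -0.2]
opening: 0.451
```

```bash
python3 - <<'E'
from h import *
st()
E
```

```text
t37.62 tcp [0.6005 0.116  0.2183] toolx yaw 90.0 zdir [ 0.003  0.    -1.   ] F [ 0.5  0.6 -0.2] op 0.451 q6 -1.57
```

move_arm(moves=[{"gripper": 0, "x": 0, "y": 0, "z": 1.3, "roll": 0}, {"gripper": 0, "x": 0, "y": 0, "z": 0.7, "roll": 0}, {"gripper": 0, "x": 0, "y": 0, "z": 0, "roll": 0}])

```text
time_s: 38.0
eef_pos: [0.5998, 0.1159, 0.1963]
eef_rot: [0.0, 0.707, 0.707, 0.0]
wrist_force: [-0.3, 0.3, -1.3]
opening: 0.454
```

move_arm(moves=[{"gripper": 56, "x": 0, "y": 0, "z": 0, "roll": 0}, {"gripper": 56, "x": 0, "y": 0, "z": 0, "roll": 0}, {"gripper": 56, "x": 0, "y": 0, "z": -3, "roll": 0}, {"gripper": 62, "x": 0, "y": 0, "z": -5, "roll": 0}, {"gripper": 62, "x": 0, "y": 0, "z": -4, "roll": 0}])

```text
time_s: 38.62
eef_pos: [0.5998, 0.116, 0.3182]
eef_rot: [0.0, 0.707, 0.707, 0.0]
wrist_force: [0.7, -0.2, 0.6]
opening: 0.616
```

```bash
python3 - <<'E'
from h import *
plan([(.53,-.06,.31,93),(.4455,-.4003,.31,93.5),(.4455,-.4003,.24,93.5)],g=62)
E
```

```text
t38.62 tcp [0.5998 0.116  0.3182] toolx yaw 90.0 zdir [ 0.001  0.    -1.   ] F [ 0.7 -0.2  0.6] op 0.616 q6 -1.57
[{"gripper": 62, "x": -4.4, "y": -1.75, "z": 0.21, "roll": -0.7}, {"gripper": 62, "x": -4.38, "y": -1.8, "z": 0.2, "roll": -0.8}, {"gripper": 62, "x": -4.35, "y": -1.86, "z": 0.21, "roll": -0.7}, {"gripper": 62, "x": -4.33, "y": -1.91, "z": 0.2, "roll": -0.8}, {"gripper": 62, "x": -4.79, "y": -1.46, "z": 0.0, "roll": -0.1}]
[{"gripper": 62, "x": -4.79, "y": -1.47, "z": 0.0, "roll": -0.0}, {"gripper": 62, "x": -4.79, "y": -1.47, "z": 0.0, "roll": -0.1}, {"gripper": 62, "x": -4.79, "y": -1.47, "z": 0.0, "roll": -0.1}, {"gripper": 62, "x": -4.78, "y": -1.49, "z": 0.0, "roll": -0.1}, {"gripper": 62, "x": -4.78, "y": -1.49, "z": 0.0, "roll": -0.0}]
[{"gripper": 62, "x": -4.79, "y": -1.5, "z": 0.0, "roll": -0.1}, {"gripper": 62, "x": 0.0, "y": 0.0, "z": 3.5, "roll": 0.0}, {"gripper": 62, "x": 0.0, "y": 0.0, "z": 3.5, "roll": 0.0}]
end [ 0.4455 -0.4003  0.24  ] 93.5
```

move_arm(moves=[{"gripper": 62, "x": -4.4, "y": -1.75, "z": 0.2, "roll": -0.7}, {"gripper": 62, "x": -4.38, "y": -1.8, "z": 0.2, "roll": -0.8}, {"gripper": 62, "x": -4.35, "y": -1.86, "z": 0.2, "roll": -0.7}, {"gripper": 62, "x": -4.33, "y": -1.91, "z": 0.2, "roll": -0.8}, {"gripper": 62, "x": -4.79, "y": -1.46, "z": 0, "roll": -0.1}])

```text
time_s: 39.25
eef_pos: [0.5169, -0.1096, 0.3083]
eef_rot: [0.0, 0.687, 0.726, 0.0]
wrist_force: [0.1, -1.1, 0.2]
opening: 0.619
```

move_arm(moves=[{"gripper": 62, "x": -4.79, "y": -1.47, "z": 0, "roll": 0}, {"gripper": 62, "x": -4.79, "y": -1.47, "z": 0, "roll": -0.1}, {"gripper": 62, "x": -4.79, "y": -1.47, "z": 0, "roll": -0.1}, {"gripper": 62, "x": -4.78, "y": -1.49, "z": 0, "roll": -0.1}, {"gripper": 62, "x": -4.78, "y": -1.49, "z": 0, "roll": 0}])

```text
time_s: 39.88
eef_pos: [0.4569, -0.3532, 0.3085]
eef_rot: [0.0, 0.686, 0.728, 0.0]
wrist_force: [1.0, 0.5, 0.8]
opening: 0.622
```

move_arm(moves=[{"gripper": 62, "x": -4.79, "y": -1.5, "z": 0, "roll": -0.1}, {"gripper": 62, "x": 0, "y": 0, "z": 3.5, "roll": 0}, {"gripper": 62, "x": 0, "y": 0, "z": 3.5, "roll": 0}, {"gripper": 62, "x": 0, "y": 0, "z": 0, "roll": 0}, {"gripper": 62, "x": 0, "y": 0, "z": 0, "roll": 0}])

```text
time_s: 40.5
eef_pos: [0.4458, -0.4007, 0.2395]
eef_rot: [0.001, 0.685, 0.728, -0.0]
wrist_force: [0.0, -0.6, 0.3]
opening: 0.619
```

```bash
python3 - <<'E'
from h import *
st(); c,W=pots('wrist'); pots('top',z=.036)
E
```

```text
t40.50 tcp [ 0.4458 -0.4007  0.2395] toolx yaw 93.5 zdir [ 0.001 -0.001 -1.   ] F [ 0.  -0.6  0.3] op 0.619 q6 -2.56
wrist px [322. 218.] n 5187 rect 0.4466 -0.4012 size 87 39 mean [ 0.4435 -0.4014] yaw 3.3
wrist px [324. 314.] n 1960 rect 0.5229 -0.395 size 49 38 mean [ 0.5247 -0.3953] yaw 8.1
top px [257. 182.] n 319 rect 0.5977 0.1152 size 78 34 mean [0.5979 0.115 ] yaw 0.8
top px [433. 200.] n 317 rect 0.5448 -0.388 size 78 38 mean [ 0.5451 -0.3884] yaw 3.6
top px [257. 215.] n 327 rect 0.5048 0.1145 size 80 34 mean [0.505  0.1147] yaw 1.0
```

move_arm(moves=[{"gripper": 62, "x": 0, "y": 0, "z": 3.0, "roll": 0}, {"gripper": 62, "x": 0, "y": 0, "z": 2.5, "roll": 0}, {"gripper": 62, "x": 0, "y": 0, "z": 0, "roll": 0}])

```text
time_s: 40.98
eef_pos: [0.4452, -0.3999, 0.1828]
eef_rot: [-0.001, 0.685, 0.729, 0.0]
wrist_force: [-0.2, 0.2, -0.2]
opening: 0.618
```

move_arm(moves=[{"gripper": 0, "x": 0, "y": 0, "z": 0, "roll": 0}, {"gripper": 0, "x": 0, "y": 0, "z": 0, "roll": 0}, {"gripper": 0, "x": 0, "y": 0, "z": 0, "roll": 0}])

```text
time_s: 41.35
eef_pos: [0.446, -0.4011, 0.1852]
eef_rot: [0.002, 0.685, 0.728, -0.0]
wrist_force: [0.0, -0.1, 6.9]
opening: 0.446
```

move_arm(moves=[{"gripper": 0, "x": 0, "y": 0, "z": -3.0, "roll": 0}, {"gripper": 0, "x": 0, "y": 0, "z": -5, "roll": 0}, {"gripper": 0, "x": 0, "y": 0, "z": -4, "roll": 0}])

```text
time_s: 41.72
eef_pos: [0.4454, -0.4005, 0.3056]
eef_rot: [0.001, 0.685, 0.728, -0.0]
wrist_force: [0.6, -0.6, -1.0]
opening: 0.45
```

```bash
python3 - <<'E'
from h import *
s=plan([(.49,-.05,.30,90),(.506,.180,.30,90),(.506,.180,.22,90)],g=0)
E
```

```text
t41.73 tcp [ 0.4454 -0.4005  0.3056] toolx yaw 93.5 zdir [ 0.001 -0.001 -1.   ] F [ 0.6 -0.6 -1. ] op 0.450 q6 -2.56
[{"gripper": 0, "x": 4.96, "y": 0.94, "z": 0.08, "roll": 0.5}, {"gripper": 0, "x": 4.97, "y": 0.9, "z": 0.08, "roll": 0.5}, {"gripper": 0, "x": 4.97, "y": 0.85, "z": 0.08, "roll": 0.5}, {"gripper": 0, "x": 4.98, "y": 0.82, "z": 0.08, "roll": 0.5}, {"gripper": 0, "x": 4.99, "y": 0.76, "z": 0.08, "roll": 0.5}]
[{"gripper": 0, "x": 5.0, "y": 0.73, "z": 0.08, "roll": 0.5}, {"gripper": 0, "x": 5.0, "y": 0.68, "z": 0.08, "roll": 0.5}, {"gripper": 0, "x": 4.6, "y": 0.32, "z": -0.0, "roll": 0.0}, {"gripper": 0, "x": 4.6, "y": 0.32, "z": -0.0, "roll": 0.0}, {"gripper": 0, "x": 4.6, "y": 0.32, "z": -0.0, "roll": 0.0}]
[{"gripper": 0, "x": 4.6, "y": 0.32, "z": -0.0, "roll": 0.0}, {"gripper": 0, "x": 4.6, "y": 0.32, "z": -0.0, "roll": 0.0}, {"gripper": 0, "x": -0.0, "y": 0.0, "z": 4.0, "roll": 0.0}, {"gripper": 0, "x": -0.0, "y": 0.0, "z": 4.0, "roll": 0.0}]
end [0.506 0.18  0.22 ] 90.0
```

move_arm(moves=[{"gripper": 0, "x": 4.96, "y": 0.94, "z": 0, "roll": 0.5}, {"gripper": 0, "x": 4.97, "y": 0.9, "z": 0.1, "roll": 0.5}, {"gripper": 0, "x": 4.97, "y": 0.85, "z": 0.1, "roll": 0.5}, {"gripper": 0, "x": 4.98, "y": 0.82, "z": 0.1, "roll": 0.5}, {"gripper": 0, "x": 4.99, "y": 0.76, "z": 0.1, "roll": 0.5}])

```text
time_s: 42.35
eef_pos: [0.4771, -0.1485, 0.2998]
eef_rot: [0.001, 0.701, 0.713, 0.0]
wrist_force: [0.9, 0.9, -0.5]
opening: 0.448
```

move_arm(moves=[{"gripper": 0, "x": 5, "y": 0.73, "z": 0.1, "roll": 0.5}, {"gripper": 0, "x": 5, "y": 0.68, "z": 0, "roll": 0.5}, {"gripper": 0, "x": 4.6, "y": 0.32, "z": 0, "roll": 0}, {"gripper": 0, "x": 4.6, "y": 0.32, "z": 0, "roll": 0}, {"gripper": 0, "x": 4.6, "y": 0.32, "z": 0, "roll": 0}])

```text
time_s: 42.98
eef_pos: [0.4995, 0.0897, 0.2989]
eef_rot: [0.0, 0.707, 0.707, 0.0]
wrist_force: [0.3, -0.3, 0.1]
opening: 0.449
```

move_arm(moves=[{"gripper": 0, "x": 4.6, "y": 0.32, "z": 0, "roll": 0}, {"gripper": 0, "x": 4.7, "y": 0.32, "z": 0, "roll": 0}, {"gripper": 0, "x": 0, "y": 0, "z": 4, "roll": 0}, {"gripper": 0, "x": 0, "y": 0, "z": 4, "roll": 0}, {"gripper": 0, "x": 0, "y": 0, "z": 0, "roll": 0}])

```text
time_s: 43.6
eef_pos: [0.5041, 0.1811, 0.2157]
eef_rot: [-0.002, 0.707, 0.707, -0.003]
wrist_force: [0.6, 0.6, -0.4]
opening: 0.452
```

```bash
python3 - <<'E'
from h import *
st()
E
```

```text
t43.60 tcp [0.5041 0.1811 0.2157] toolx yaw 90.0 zdir [-0.007 -0.001 -1.   ] F [ 0.6  0.6 -0.4] op 0.452 q6 -1.45
```

move_arm(moves=[{"gripper": 0, "x": 0, "y": 0, "z": 1.2, "roll": 0}, {"gripper": 0, "x": 0, "y": 0, "z": 0.6, "roll": 0}, {"gripper": 0, "x": 0, "y": 0, "z": 0.1, "roll": 0}, {"gripper": 0, "x": 0, "y": 0, "z": 0, "roll": 0}])

```text
time_s: 44.1
eef_pos: [0.5062, 0.1811, 0.1998]
eef_rot: [0.0, 0.707, 0.707, 0.0]
wrist_force: [-0.3, 1.1, -0.2]
opening: 0.449
```

move_arm(moves=[{"gripper": 56, "x": 0, "y": 0, "z": 0, "roll": 0}, {"gripper": 56, "x": 0, "y": 0, "z": 0, "roll": 0}, {"gripper": 56, "x": 0, "y": 0, "z": -3, "roll": 0}, {"gripper": 62, "x": 0, "y": 0, "z": -5, "roll": 0}, {"gripper": 62, "x": 0, "y": 0, "z": -4, "roll": 0}])

```text
time_s: 44.72
eef_pos: [0.506, 0.1812, 0.3213]
eef_rot: [0.0, 0.707, 0.707, 0.0]
wrist_force: [0.7, -0.3, -0.5]
opening: 0.624
```

```bash
python3 - <<'E'
from h import *
plan([(.53,-.06,.31,93),(.5465,-.392,.31,94),(.5465,-.392,.24,94)],g=62)
E
```

```text
t44.73 tcp [0.506  0.1812 0.3213] toolx yaw 90.0 zdir [ 0.001  0.    -1.   ] F [ 0.7 -0.3 -0.5] op 0.624 q6 -1.45
[{"gripper": 62, "x": -4.82, "y": 0.48, "z": 0.23, "roll": -0.6}, {"gripper": 62, "x": -4.83, "y": 0.43, "z": 0.22, "roll": -0.6}, {"gripper": 62, "x": -4.83, "y": 0.37, "z": 0.23, "roll": -0.6}, {"gripper": 62, "x": -4.84, "y": 0.33, "z": 0.22, "roll": -0.6}, {"gripper": 62, "x": -4.84, "y": 0.28, "z": 0.23, "roll": -0.6}]
[{"gripper": 62, "x": -4.75, "y": -0.01, "z": -0.0, "roll": -0.1}, {"gripper": 62, "x": -4.75, "y": -0.03, "z": -0.0, "roll": -0.2}, {"gripper": 62, "x": -4.75, "y": -0.03, "z": -0.0, "roll": -0.1}, {"gripper": 62, "x": -4.74, "y": -0.05, "z": -0.0, "roll": -0.2}, {"gripper": 62, "x": -4.75, "y": -0.07, "z": -0.0, "roll": -0.1}]
[{"gripper": 62, "x": -4.75, "y": -0.07, "z": -0.0, "roll": -0.1}, {"gripper": 62, "x": -4.75, "y": -0.08, "z": -0.0, "roll": -0.2}, {"gripper": 62, "x": 0.0, "y": 0.0, "z": 3.5, "roll": 0.0}, {"gripper": 62, "x": 0.0, "y": 0.0, "z": 3.5, "roll": 0.0}]
end [ 0.5465 -0.392   0.24  ] 94.0
```

move_arm(moves=[{"gripper": 62, "x": -4.82, "y": 0.48, "z": 0.2, "roll": -0.6}, {"gripper": 62, "x": -4.83, "y": 0.43, "z": 0.2, "roll": -0.6}, {"gripper": 62, "x": -4.83, "y": 0.37, "z": 0.2, "roll": -0.6}, {"gripper": 62, "x": -4.84, "y": 0.33, "z": 0.2, "roll": -0.6}, {"gripper": 62, "x": -4.84, "y": 0.28, "z": 0.2, "roll": -0.6}])

```text
time_s: 45.35
eef_pos: [0.5299, -0.0616, 0.3096]
eef_rot: [0.0, 0.688, 0.726, 0.0]
wrist_force: [0.5, 0.6, 0.4]
opening: 0.62
```

move_arm(moves=[{"gripper": 62, "x": -4.75, "y": 0, "z": 0, "roll": -0.1}, {"gripper": 62, "x": -4.75, "y": -0.03, "z": 0, "roll": -0.2}, {"gripper": 62, "x": -4.75, "y": -0.03, "z": 0, "roll": -0.1}, {"gripper": 62, "x": -4.75, "y": -0.05, "z": 0, "roll": -0.2}, {"gripper": 62, "x": -4.75, "y": -0.07, "z": 0, "roll": -0.1}])

```text
time_s: 45.98
eef_pos: [0.5416, -0.2988, 0.3095]
eef_rot: [0.0, 0.684, 0.73, 0.0]
wrist_force: [0.6, -0.2, 0.2]
opening: 0.62
```

move_arm(moves=[{"gripper": 62, "x": -4.75, "y": -0.07, "z": 0, "roll": -0.1}, {"gripper": 62, "x": -4.75, "y": -0.08, "z": 0, "roll": -0.2}, {"gripper": 62, "x": 0, "y": 0, "z": 3.5, "roll": 0}, {"gripper": 62, "x": 0, "y": 0, "z": 3.5, "roll": 0}, {"gripper": 62, "x": 0, "y": 0, "z": 0, "roll": 0}])

```text
time_s: 46.6
eef_pos: [0.5452, -0.3911, 0.2357]
eef_rot: [-0.004, 0.682, 0.731, 0.0]
wrist_force: [0.5, -0.2, 0.2]
opening: 0.618
```

```bash
python3 - <<'E'
from h import *
st(); c,W=pots('wrist'); pots('top',z=.036)
E
```

```text
t46.60 tcp [ 0.5452 -0.3911  0.2357] toolx yaw 94.0 zdir [-0.005  0.005 -1.   ] F [ 0.5 -0.2  0.2] op 0.618 q6 -2.44
wrist px [318. 223.] n 5355 rect 0.5476 -0.3937 size 87 39 mean [ 0.5446 -0.3937] yaw 4.1
top px [257. 182.] n 317 rect 0.5977 0.1152 size 78 34 mean [0.5979 0.1151] yaw 0.9
top px [228. 211.] n 335 rect 0.5149 0.196 size 77 37 mean [0.5149 0.1963] yaw 7.4
top px [257. 215.] n 326 rect 0.5048 0.1145 size 80 34 mean [0.5051 0.115 ] yaw 0.8
```

move_arm(moves=[{"gripper": 62, "x": -0.1, "y": 0, "z": 3.0, "roll": 0}, {"gripper": 62, "x": 0, "y": 0, "z": 2.4, "roll": 0}, {"gripper": 62, "x": 0, "y": 0, "z": 0, "roll": 0}])

```text
time_s: 47.08
eef_pos: [0.5459, -0.3924, 0.1837]
eef_rot: [-0.002, 0.682, 0.731, 0.0]
wrist_force: [-0.7, 0.3, 0.3]
opening: 0.622
```

move_arm(moves=[{"gripper": 0, "x": 0, "y": 0, "z": 0, "roll": 0}, {"gripper": 0, "x": 0, "y": 0, "z": 0, "roll": 0}, {"gripper": 0, "x": 0, "y": 0, "z": 0, "roll": 0}])

```text
time_s: 47.45
eef_pos: [0.5468, -0.3935, 0.1864]
eef_rot: [0.001, 0.682, 0.731, -0.0]
wrist_force: [0.0, -0.8, 2.2]
opening: 0.45
```

move_arm(moves=[{"gripper": 0, "x": 0, "y": 0, "z": -3.0, "roll": 0}, {"gripper": 0, "x": 0, "y": 0, "z": -5, "roll": 0}, {"gripper": 0, "x": 0, "y": 0, "z": -4, "roll": 0}])

```text
time_s: 47.82
eef_pos: [0.5466, -0.3933, 0.3075]
eef_rot: [0.001, 0.682, 0.731, -0.0]
wrist_force: [1.2, -0.6, -0.6]
opening: 0.448
```

```bash
python3 - <<'E'
from h import *
st(); c,W=pots('top',z=.036)
i=c['img'][150:250,200:300,::-1]; cv2.imwrite('pics/c9.png',cv2.resize(i,(600,600),interpolation=cv2.INTER_CUBIC))
E
```

```text
t47.83 tcp [ 0.5466 -0.3933  0.3075] toolx yaw 94.0 zdir [ 0.001 -0.001 -1.   ] F [ 1.2 -0.6 -0.6] op 0.448 q6 -2.44
top px [257. 182.] n 318 rect 0.5977 0.1152 size 78 34 mean [0.598  0.1151] yaw 0.6
top px [228. 211.] n 335 rect 0.5149 0.196 size 77 37 mean [0.5149 0.1963] yaw 7.4
top px [257. 215.] n 319 rect 0.5048 0.1145 size 80 34 mean [0.5049 0.1152] yaw 0.6
```

View pics/c9.png

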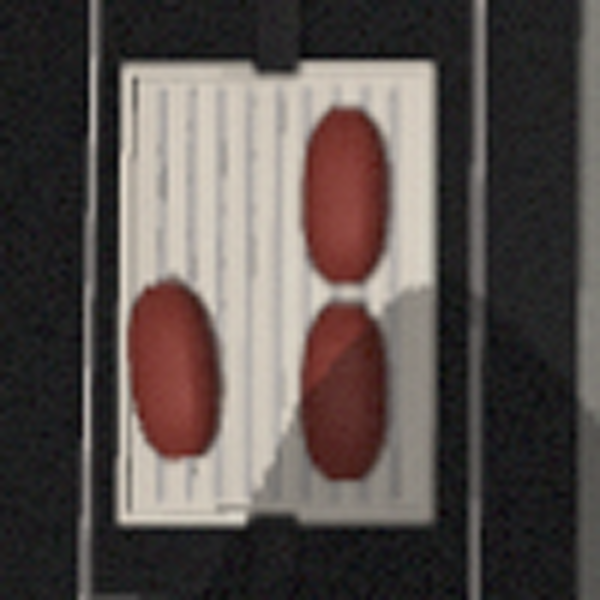

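```bash
python3 - <<'E'
from h import *
s=plan([(.58,-.05,.30,90),(.604,.180,.30,90),(.604,.180,.22,90)],g=0)
E
```

```text
t47.88 tcp [ 0.5479 -0.3944  0.3141] toolx yaw 94.0 zdir [ 0.007 -0.007 -1.   ] F [ 2.4 -1.6  2.7] op 0.444 q6 -2.44
[{"gripper": 0, "x": 4.88, "y": 0.8, "z": 0.2, "roll": 0.6}, {"gripper": 0, "x": 4.88, "y": 0.75, "z": 0.2, "roll": 0.5}, {"gripper": 0, "x": 4.89, "y": 0.71, "z": 0.2, "roll": 0.6}, {"gripper": 0, "x": 4.9, "y": 0.66, "z": 0.21, "roll": 0.6}, {"gripper": 0, "x": 4.9, "y": 0.6, "z": 0.2, "roll": 0.6}]
[{"gripper": 0, "x": 4.91, "y": 0.55, "z": 0.2, "roll": 0.5}, {"gripper": 0, "x": 4.92, "y": 0.52, "z": 0.2, "roll": 0.6}, {"gripper": 0, "x": 4.6, "y": 0.48, "z": -0.0, "roll": 0.0}, {"gripper": 0, "x": 4.6, "y": 0.48, "z": -0.0, "roll": 0.0}, {"gripper": 0, "x": 4.6, "y": 0.48, "z": -0.0, "roll": 0.0}]
[{"gripper": 0, "x": 4.6, "y": 0.48, "z": -0.0, "roll": 0.0}, {"gripper": 0, "x": 4.6, "y": 0.48, "z": -0.0, "roll": 0.0}, {"gripper": 0, "x": -0.0, "y": 0.0, "z": 4.0, "roll": 0.0}, {"gripper": 0, "x": -0.0, "y": 0.0, "z": 4.0, "roll": 0.0}]
end [0.604 0.18  0.22 ] 90.0
```

move_arm(moves=[{"gripper": 0, "x": 4.88, "y": 0.8, "z": 0.1, "roll": 0.6}, {"gripper": 0, "x": 4.88, "y": 0.75, "z": 0.1, "roll": 0.5}, {"gripper": 0, "x": 4.89, "y": 0.71, "z": 0.1, "roll": 0.6}, {"gripper": 0, "x": 4.9, "y": 0.66, "z": 0.1, "roll": 0.6}, {"gripper": 0, "x": 4.9, "y": 0.6, "z": 0.1, "roll": 0.6}])

```text
time_s: 48.5
eef_pos: [0.5694, -0.1456, 0.3005]
eef_rot: [0.0, 0.7, 0.714, 0.0]
wrist_force: [1.4, 1.1, -1.0]
opening: 0.448
```

move_arm(moves=[{"gripper": 0, "x": 4.91, "y": 0.55, "z": 0.1, "roll": 0.5}, {"gripper": 0, "x": 4.92, "y": 0.52, "z": 0, "roll": 0.6}, {"gripper": 0, "x": 4.6, "y": 0.5, "z": 0, "roll": 0}, {"gripper": 0, "x": 4.6, "y": 0.5, "z": 0, "roll": 0}, {"gripper": 0, "x": 4.6, "y": 0.5, "z": 0, "roll": 0}])

```text
time_s: 49.12
eef_pos: [0.5936, 0.0908, 0.2996]
eef_rot: [0.0, 0.707, 0.707, 0.0]
wrist_force: [-0.3, 0.5, -0.0]
opening: 0.448
```

move_arm(moves=[{"gripper": 0, "x": 4.6, "y": 0.5, "z": 0, "roll": 0}, {"gripper": 0, "x": 4.5, "y": 0.5, "z": 0, "roll": 0}, {"gripper": 0, "x": 0, "y": 0, "z": 4, "roll": 0}, {"gripper": 0, "x": 0, "y": 0, "z": 4, "roll": 0}, {"gripper": 0, "x": 0, "y": 0, "z": 0, "roll": 0}])

```text
time_s: 49.75
eef_pos: [0.6016, 0.1802, 0.2157]
eef_rot: [-0.002, 0.707, 0.707, -0.003]
wrist_force: [-0.4, 0.2, -0.4]
opening: 0.448
```

move_arm(moves=[{"gripper": 0, "x": 0, "y": 0, "z": 0, "roll": 0}, {"gripper": 0, "x": 0, "y": 0, "z": 0, "roll": 0}])

```text
time_s: 50.0
eef_pos: [0.6047, 0.1802, 0.2217]
eef_rot: [0.001, 0.707, 0.707, 0.002]
wrist_force: [0.0, -0.3, 0.2]
opening: 0.444
```

move_arm(moves=[{"gripper": 0, "x": 0, "y": 0, "z": 1.2, "roll": 0}, {"gripper": 0, "x": 0, "y": 0, "z": 0.6, "roll": 0}, {"gripper": 0, "x": 0, "y": 0, "z": 0.1, "roll": 0}, {"gripper": 0, "x": 0, "y": 0, "z": 0, "roll": 0}])

```text
time_s: 50.5
eef_pos: [0.6035, 0.1802, 0.2004]
eef_rot: [-0.0, 0.707, 0.707, -0.0]
wrist_force: [-2.9, -0.8, 3.8]
opening: 0.445
```

move_arm(moves=[{"gripper": 56, "x": 0, "y": 0, "z": 0, "roll": 0}, {"gripper": 56, "x": 0, "y": 0, "z": 0, "roll": 0}, {"gripper": 56, "x": 0, "y": 0, "z": -3, "roll": 0}, {"gripper": 62, "x": 0, "y": 0, "z": -5, "roll": 0}])

```text
time_s: 51.0
eef_pos: [0.6026, 0.1802, 0.2787]
eef_rot: [-0.002, 0.707, 0.707, -0.002]
wrist_force: [-0.1, -0.1, -0.6]
opening: 0.622
```

```bash
python3 - <<'E'
from h import *
plan([(.5149,.196,.28,97.4),(.5149,.196,.255,97.4)],g=62)
E
```

```text
t51.00 tcp [0.6026 0.1802 0.2787] toolx yaw 90.0 zdir [-0.005 -0.    -1.   ] F [-0.1 -0.1 -0.6] op 0.622 q6 -1.47
[{"gripper": 62, "x": 0.79, "y": -4.39, "z": -0.06, "roll": -3.7}, {"gripper": 62, "x": 1.08, "y": -4.32, "z": -0.07, "roll": -3.7}, {"gripper": 62, "x": -0.0, "y": -0.0, "z": 2.5, "roll": -0.0}]
end [0.5149 0.196  0.255 ] 97.4
```

move_arm(moves=[{"gripper": 62, "x": 0.79, "y": -4.39, "z": 0, "roll": -3.7}, {"gripper": 62, "x": 1.08, "y": -4.32, "z": 0, "roll": -3.7}, {"gripper": 62, "x": 0, "y": 0, "z": 2.5, "roll": 0}, {"gripper": 62, "x": 0, "y": 0, "z": 0, "roll": 0}, {"gripper": 62, "x": 0, "y": 0, "z": 0, "roll": 0}])

```text
time_s: 51.62
eef_pos: [0.5166, 0.1961, 0.2559]
eef_rot: [0.0, 0.66, 0.751, 0.0]
wrist_force: [1.1, -0.1, -0.1]
opening: 0.62
```

```bash
python3 - <<'E'
from h import *
st(); c,W=pots('wrist',z=.036); cv2.imwrite('pics/w10.png',c['img'][:,:,::-1])
E
```

```text
t51.62 tcp [0.5166 0.1961 0.2559] toolx yaw 97.4 zdir [ 0.001  0.    -1.   ] F [ 1.1 -0.1 -0.1] op 0.620 q6 -1.55
wrist px [214. 188.] n 6163 rect 0.5065 0.1175 size 86 43 mean [0.5032 0.117 ] yaw -2.7
wrist px [325. 216.] n 5070 rect 0.5165 0.1979 size 86 39 mean [0.5136 0.1973] yaw 7.1
wrist px [211. 271.] n 1331 rect 0.5694 0.1158 size 42 26 mean [0.5687 0.1163] yaw -40.0
wrist px [292. 303.] n 2944 rect 0.5906 0.18 size 69 39 mean [0.5895 0.1805] yaw -2.3
wrist px [213. 345.] n 161 rect 0.6391 0.1184 size 17 10 mean [0.6387 0.1186] yaw -54.0
```

View pics/w10.png

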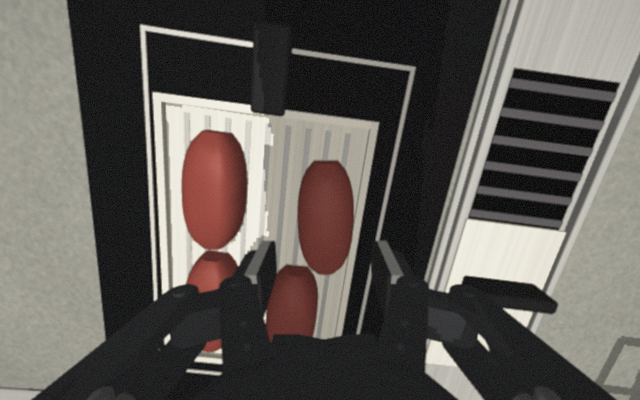

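move_arm(moves=[{"gripper": 62, "x": 0.1, "y": 0, "z": 3.0, "roll": 0}, {"gripper": 62, "x": 0, "y": 0, "z": 2.0, "roll": 0}, {"gripper": 62, "x": 0, "y": 0, "z": 0, "roll": 0}])

```text
time_s: 52.05
eef_pos: [0.5157, 0.1969, 0.2044]
eef_rot: [-0.001, 0.66, 0.751, -0.001]
wrist_force: [-1.1, -1.3, 0.2]
opening: 0.619
```

move_arm(moves=[{"gripper": 0, "x": 0, "y": 0, "z": 0, "roll": 0}, {"gripper": 0, "x": 0, "y": 0, "z": 0, "roll": 0}, {"gripper": 0, "x": 0, "y": 0, "z": 0, "roll": 0}])

```text
time_s: 52.42
eef_pos: [0.5166, 0.1973, 0.2066]
eef_rot: [0.001, 0.66, 0.751, 0.001]
wrist_force: [-0.6, -0.2, 4.5]
opening: 0.431
```

move_arm(moves=[{"gripper": 0, "x": 0, "y": 0, "z": -1.0, "roll": 0}, {"gripper": 0, "x": 0, "y": 0, "z": -0.5, "roll": 0}, {"gripper": 0, "x": 0, "y": 0, "z": 0, "roll": 0}])

```text
time_s: 52.8
eef_pos: [0.516, 0.1972, 0.2209]
eef_rot: [0.0, 0.66, 0.751, 0.0]
wrist_force: [-0.3, 0.2, -0.7]
opening: 0.436
```

```bash
python3 - <<'E'
from h import *
o,M=st()
plan([(.506,.181,o['eef_pos'][2],90)],g=0,step=.01)
E
```

```text
t52.80 tcp [0.516  0.1972 0.2209] toolx yaw 97.4 zdir [ 0.001  0.    -1.   ] F [-0.3  0.2 -0.7] op 0.436 q6 -1.55
t52.80 tcp [0.516  0.1972 0.2209] toolx yaw 97.4 zdir [ 0.001  0.    -1.   ] F [-0.3  0.2 -0.7] op 0.436 q6 -1.55
[{"gripper": 0, "x": -0.74, "y": -0.6, "z": -0.0, "roll": 3.7}, {"gripper": 0, "x": -0.78, "y": -0.55, "z": -0.0, "roll": 3.7}]
end [0.506  0.181  0.2209] 90.0
```

move_arm(moves=[{"gripper": 0, "x": -0.74, "y": -0.6, "z": 0, "roll": 3.7}, {"gripper": 0, "x": -0.78, "y": -0.55, "z": 0, "roll": 3.7}, {"gripper": 0, "x": 0, "y": 0, "z": 0, "roll": 0}, {"gripper": 0, "x": 0, "y": 0, "z": 1.0, "roll": 0}, {"gripper": 0, "x": 0, "y": 0, "z": 0.4, "roll": 0}])

```text
time_s: 53.42
eef_pos: [0.5058, 0.1812, 0.2064]
eef_rot: [-0.0, 0.707, 0.707, -0.001]
wrist_force: [-12.8, -2.5, 35.4]
opening: 0.435
```

move_arm(moves=[{"gripper": 0, "x": 0, "y": 0, "z": 0, "roll": 0}, {"gripper": 56, "x": 0, "y": 0, "z": 0, "roll": 0}, {"gripper": 56, "x": 0, "y": 0, "z": 0, "roll": 0}, {"gripper": 56, "x": 0, "y": 0, "z": -3, "roll": 0}, {"gripper": 56, "x": 0, "y": 0, "z": -6, "roll": 0}])

```text
time_s: 54.05
eef_pos: [0.5046, 0.1807, 0.2944]
eef_rot: [-0.002, 0.707, 0.707, -0.003]
wrist_force: [2.1, 0.3, 0.7]
opening: 0.563
```

move_arm(moves=[{"gripper": 56, "x": -5, "y": 0, "z": -5, "roll": 0}, {"gripper": 56, "x": -6, "y": 0, "z": -2, "roll": 0}, {"gripper": 56, "x": -6, "y": 0, "z": 0, "roll": 0}, {"gripper": 56, "x": -6, "y": -1, "z": 0, "roll": 0}, {"gripper": 56, "x": -6, "y": -1, "z": 0, "roll": 0}])

```text
time_s: 54.68
eef_pos: [0.4854, -0.1043, 0.3603]
eef_rot: [0.0, 0.707, 0.707, 0.0]
wrist_force: [0.9, -0.2, -0.5]
opening: 0.56
```

move_arm(moves=[{"gripper": 56, "x": -6, "y": -1, "z": 0, "roll": 0}, {"gripper": 56, "x": -5, "y": -1, "z": 0, "roll": 0}, {"gripper": 56, "x": 0, "y": 0, "z": 0, "roll": 0}, {"gripper": 56, "x": 0, "y": 0, "z": 0, "roll": 0}])

```text
time_s: 55.18
eef_pos: [0.4658, -0.2124, 0.3599]
eef_rot: [-0.0, 0.707, 0.707, 0.0]
wrist_force: [-1.5, 0.1, -0.2]
opening: 0.56
```

```bash
python3 - <<'E'
from h import *
st(); c,W=pots('top',z=.036); im=c['img'][:,:,::-1]
a=cv2.resize(im[150:250,150:300],(600,400),interpolation=cv2.INTER_CUBIC)
s=ctrl.camera('scene')['img'][:,:,::-1]; b=cv2.resize(s[150:350,80:500],(400,190)); d=cv2.resize(im[100:300,150:490],(400,210))
r=cv2.copyMakeBorder(cv2.vconcat([b,d]),0,0,0,0,cv2.BORDER_CONSTANT)
cv2.imwrite('pics/c11.png',cv2.hconcat([cv2.resize(a,(400,267)) if 0 else a[:, :400],r]))
g=cv2.cvtColor(c['img'],cv2.COLOR_RGB2GRAY).astype(float)
def cross(prof,o,thr=100):
    k=np.where((prof[:-1]<thr)!=(prof[1:]<thr))[0]; return [round(o+i+(thr-prof[i])/(prof[i+1]-prof[i]),2) for i in k]
for nm,v in(('L',[cross(g[y,214:226],214)[:1] for y in(168,180,200,220,230)]),('R',[cross(g[y,266:277],266)[-1:] for y in(168,180,200,220,230)]),('T',[cross(g[156:163,x],156)[:1] for x in(224,230,255,265)]),('B',[cross(g[234:244,x],234)[-1:] for x in(224,230,255,265)])): print(nm,np.array(v).ravel())
E
```

```text
t55.17 tcp [ 0.4658 -0.2124  0.3599] toolx yaw 90.0 zdir [-0.     0.001 -1.   ] F [-1.5  0.1 -0.2] op 0.560 q6 -2.23
top px [235. 181.] n 335 rect 0.6036 0.1798 size 78 37 mean [0.603  0.1795] yaw 2.0
top px [257. 182.] n 318 rect 0.5977 0.1152 size 78 34 mean [0.598  0.1151] yaw 0.6
top px [257. 215.] n 328 rect 0.5048 0.1145 size 80 34 mean [0.5049 0.1148] yaw 0.6
top px [234. 215.] n 328 rect 0.5035 0.1802 size 77 34 mean [0.5036 0.1801] yaw 0.3
L [214.51 214.49 214.59 214.65 214.43]
R [272.16 272.18 272.15 272.13 271.81]
T [159.92 159.92 159.61 159.59]
B [237.17 237.21 237.   237.04]
```

View pics/c11.png

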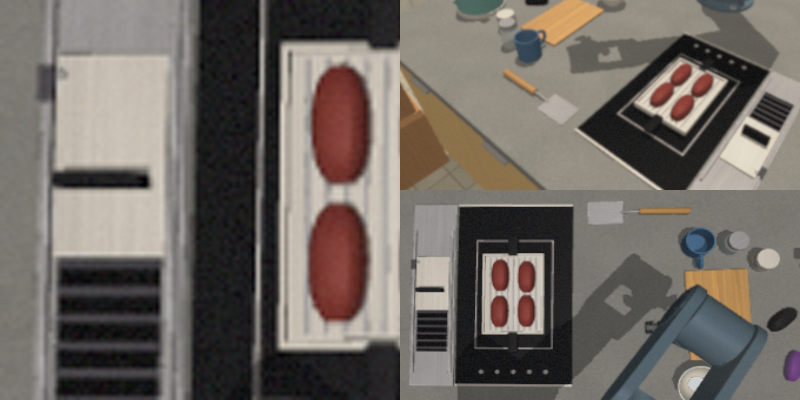

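```bash
python3 -c "
from h import *
c=ctrl.camera('top'); print('rib',p2w(c,[[175,194.3]],.04).round(4)); print(ctrl.hand_in())"
```

```text
rib [[0.5641 0.3497 0.04  ]]
the job is handed in; nothing more can be done
None
```

The job is done and handed in at about 55 s of the 210 s allowed; no verdict was reported.

- **Vent:** I pushed the cover back through the catch, where resistance peaked at about 15 N. It then met the firm stop, and the rib ended at x 0.564, about 91 mm from where it started.
- **Griddle:** I walked it over in four alternate-end swings, with the other end always planted. In the top view its centre was about 1 mm and 0.4° off the printed rectangle. Laying the potatoes did not move it.
- **Potatoes:** All four brownish-red halves lie flat, cut side down and side by side inside the rim. One was knocked against the rim after I had placed it, so I gripped it again and reset it.
- **Other things:** I did not pick up any of the bystanders or the black and purple look-alikes. The last pictures showed nothing displaced, but I compared them only by eye and the arm covered part of the view.

Two things were not clean:
- Setting the reset potato down briefly showed 35 N at the wrist.
- When I gripped the griddle for the last swing I was about 4 mm off centre, which probably nudged that end sideways. I allowed for it in the swing.

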